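Brace the dowel jar in the cam clamp and twist off its jammed lid

TASK

The lid of the dowel jar is jammed on so tight that the jar would just spin with it. Stand the jar upright on the plywood jig between the V fence and the cam, swing the red-handled lever fully home so that the cam presses the jar into the V, then twist the lid anticlockwise, stopping as soon as its threads let go, before a quarter turn is up. Lift it straight off and finish still holding it, level and still, just above the open mouth, so that any dowel stuck in the lid drops back into the clamped jar; leave the other things on the bench alone.

Things in the scene. Friction and masses are not known exactly. Their poses are not given: they have to be found in the camera images.
- jar: Clear glass jar full of wooden dowels, 50 mm diameter, loose, about 0.36 kg. Origin: centre of its underside; z up along its axis. The body is 64 mm high, then a 39 mm wide neck (45 mm over its lug ramps) up to the rim, 84 mm above the origin. With the lid on it is 91 mm high; it can be lifted by its tight lid.
- cap: Black ribbed screw lid of the jar, 55 mm diameter, 22 mm high, 0.07 kg, white pointer line on top along its x axis. Origin: centre of its lower edge, 69 mm above the jar's underside while tight. At the start its x axis is in line with the jar's. A sprung cork liner inside presses on the rim, so turning takes up to 0.8 N m, less once free.
- jar_mouth (a point): Centre of the jar's rim, 84 mm above its underside. Turned anticlockwise seen from above (+z), the lid rises 1.7 mm and its three lugs leave the ramps after 52 degrees; from 56 to 95 degrees it can be lifted straight up, at about 100 the lugs strike stops. Its lower edge must rise 15 mm from the tight place to clear this rim.
- seat (a point): Centre of the underside of a jar that touches both V faces: on top of the jig's 12 mm thick, 150 x 178 mm plywood base, fixed to the bench. Axes are the jig's: +y into the V, -y to the cam pivot. The springy rubber V faces stand 25 mm from it at 45 degrees either side of +y, tops 44 mm above the bench. Lever open, there is 8 mm of room towards -y: set down 3 mm to -y, the cam pushes it home.
- cam_lever (a joint): Clamp lever with eccentric white cam on a vertical pivot. 0 = fully open; grows as it is swung clockwise seen from above; the cam touches a jar in the V at about 1.1; 1.98 rad = at its end stop, fully home, just past the cam's high point (1.92), where it stays by itself. Starts at 0 to 0.35. Takes a few N at the handle, about 10 N near the end.
- lever_grip (a point): Middle of the lever's red upright handle: a round post 23 mm in diameter, 40 mm high, that spins freely on its pin, 95 mm from the pivot, 54 mm above the bench; its top is 74 mm, the top of the aluminium lever arm 34 mm above the bench.
- lever_hinge (a point): Point on the lever's pivot axis at the height of lever_grip, 49 mm from the seat towards the jig's -y. Axes are the jig's.
- sanding_block: Bystander: sanding block, 62 x 112 x 34 mm; origin at the centre of its underside.
- tape: Bystander: roll of masking tape lying flat, 96 mm across, 25 mm high; origin at the centre of its underside.
- screwdriver: Bystander: screwdriver with an orange handle, 202 mm long along its y, 30 mm high; origin at its middle, underside.
- pointer (a point): End of the white pointer line on the lid's top, 25.5 mm from the lid's axis along its x. While the lid is tight it lies over the jar's x axis; turned by the angle a, it stands at 25.5 mm x cos(a) along the jar's x.
There are look-alikes about, which are no part of the job. Of the things that look like the cap, the smallest one is meant.

How it is judged:
By the outcome, as a careful person would: the job done as asked, in the order asked, and still so for the second after the job is handed in, while the arm keeps its last pose, push and grip.
It also fails if it takes over 67 s, if anything falls off the work surface, if the arm or the gripper's body presses on something with over 40 N, if the wrist force passes 120 N, or if a joint passes its speed limit or range.

ROBOT

A 6-joint arm with a two-finger parallel gripper is mounted at the origin on a cart in front of the work surface, level with it; the furniture and walls round the work are solid. World frame = base frame: x ahead of the robot, y to its left, z up, the work surface at z = 0. Lengths are in m, angles in degrees, forces in N, time in s.
With the tool pointing down it reaches from about 0.4 to 0.825 m from the base axis. Payload 7 kg.
Tool frame: the origin (TCP) lies at the very end of the fingers, on their centre line; the grasp point (between the pads) lies 19 mm behind it; x points along the fingers, z is the direction in which the jaws open and shut, and the axes are right-handed (so a half turn about x gives the same grasp; the last joint's range is limited). The gripper opens to 88 mm and grips with 3 to 60 N. Pads are 19 mm wide; open, the fingers measure 130 mm over their backs; the gripper's body (78 mm by 193 mm) begins 47 mm behind the grasp point.
Start: joints at [85.663, 20.546, 0.682, 0, -70.136, -16.507], TCP at [0.24, 0.631, 0.188] pointing down, gripper open.
Joint ranges: [-176.03, 176.03], [-82.01, 121.73], [-58.28, 71.71], [-173.87, 95.51], [-174.79, -0.11], [-173.66, 173.66]. Speed limits (degrees/s): [136.94, 136.94, 172.46, 180, 180, 180].

INTERFACE

Orientations are given as [roll, pitch, yaw] about the fixed x, y, z axes, in that order (R = Rz(yaw) Ry(pitch) Rx(roll)).
In Python, from plant import * gives the robot as it stands.
- The arm moves only by the tool arm_command, never from a script. Its argument "commands" is one flat list of numbers, 5 for each row, row after row: the shift along the tool's x, y, z in mm, then the turn about the tool's x in degrees, then the opening in per cent of the stroke, from 0 (shut) to 100 (fully open). A call has 1 to 5 rows; each row shifts and turns the pose as measured when the row begins, along the tool's axes as they then stand; what a row does not reach is not made up. A row lasts 1/8 s, in which the tool goes at most 62.5 mm and 10.7 degrees, less where a joint would pass 70% of its speed; a pose out of reach is approached as far as the arm can. A call is refused whole if a number of a shift passes 62.5 or a number of a turn 10.7, either way. A call with a gripper value outside its range is refused whole. The fingers move at their own pace and stop on an object; the grip force is fixed at half the most. Time passes only in rows, so rows that do not move let the fingers close. It gives the time, the measured TCP pose, the force and the opening at its end, in the units of the state.
- get_obs(): the state, without advancing time (a new reading comes with each control period).
- snapshot(name): name is "scene" or "side" or "wrist"; returns a dict with "frame" (420x560x3 uint8, blue, green, red), "fov_y" (degrees; the focal length in pixels is half the picture's height over the tangent of half this angle, whatever the lens; pixels are square), "cx", "cy" (the principal point, pixels), "world_to_cam" (4x4, takes a point from world to camera coordinates). Camera axes: x right, y up, looking along -z (the intrinsics and any distortion apply to the point x, -y, -z); pixel columns grow to the right and rows downward; lengths in m; the calibration is good to about 2 mm. A picture is of the moment at which its call begins. There is no depth.
- close_job(): hands the job in, once; it reports no verdict.
The state is a dict: "clock": time; "joint_pos": joint angles; "qvel": joint speeds; "tau": joint torques, N m; "tool_pos": TCP position; "orientation": TCP orientation; "force": force on the tool from outside, world axes, zero at the start; "moment": the same for the moment, N m; "opening": finger opening in m.
Only numpy, scipy, OpenCV 4.12 (cv2) and the standard library are available. Lean on these libraries where they do the work, as an engineer would, in place of code of your own. Each camera call takes 0.05 s, during which the arm holds its last target. There are 200 camera calls.

## Working session

There is one attempt and no reset: what is moved stays moved. The work goes in short steps, Python scripts to look and compute and a tool call to move; the robot and the scene stay as the last step left them, time stands still between calls to the robot, and variables do not carry over. Pictures are saved under pics/ and viewed, about 8 in all and at most 12, crops included, and the job is handed in when it is done.

Besides the shell and the picture viewer there is one more tool, called after "Request:" in YAML: its name, and indented under it one key for each argument. arm_command: Moves the arm, as the interface text tells. Its arguments: {"type":"object","properties":{"commands":{"type":"array"}},"required":["commands"]}

```bash
ls; mkdir -p pics; cat > h.py <<'E'
from plant import *
import numpy as np, cv2
def snap(n,f=None):
    s=snapshot(n)
    if f: cv2.imwrite('pics/'+f,s['frame'])
    return s
def cam(s):
    f=210/np.tan(np.radians(s['fov_y']/2)); M=np.array(s['world_to_cam']); return f,M
def proj(s,p):
    f,M=cam(s); c=M[:3,:3]@np.array(p)+M[:3,3]
    return s['cx']+f*c[0]/-c[2], s['cy']+f*(-c[1])/-c[2]
def ray(s,u,v):
    f,M=cam(s); d=np.array([(u-s['cx'])/f,-(v-s['cy'])/f,-1.]); R=M[:3,:3]
    return -R.T@M[:3,3], R.T@d
def onz(s,u,v,z):
    o,d=ray(s,u,v); return o+d*(z-o[2])/d[2]
E
python3 - <<'E'
from h import *
print(get_obs())
ims=[]
for n in('scene','side','wrist'):
    s=snap(n,n+'0.png'); print(n,{k:(np.round(v,3) if k!='frame' else v.shape) for k,v in s.items()})
E
```

```text
pics
{'clock': 0.0, 'joint_pos': array([ 8.56640632e+01,  2.05906841e+01,  6.34142281e-01, -2.10655207e-02,
       -7.01333935e+01, -1.65068809e+01]), 'qvel': array([-0.01009556,  0.02475801,  0.06385758, -0.03088445,  0.01068471,
       -0.03891425]), 'tau': array([-4.90927687e-04, -5.82709408e+01,  2.93050164e+01,  6.99723691e+00,
        6.90123779e-03, -1.47625233e-04]), 'tool_pos': array([0.23999752, 0.63031903, 0.18693102]), 'orientation': array([   4.09062863,   89.90790956, -106.75936338]), 'force': array([ 8.61029307e-01,  6.57310706e-01, -4.72261297e-04]), 'moment': array([ 0.00781008, -0.06664426,  0.03315496]), 'opening': 0.08734388568691598}
scene {'frame': (420, 560, 3), 'fov_y': np.float64(46.669), 'cx': np.float64(277.053), 'cy': np.float64(206.772), 'world_to_cam': array([[ 0.916, -0.401, -0.01 , -0.558],
       [ 0.295,  0.656,  0.695, -0.167],
       [-0.271, -0.64 ,  0.719, -0.849],
       [ 0.   ,  0.   ,  0.   ,  1.   ]])}
side {'frame': (420, 560, 3), 'fov_y': np.float64(52.244), 'cx': np.float64(284.406), 'cy': np.float64(207.554), 'world_to_cam': array([[ 0.846, -0.533,  0.013, -0.534],
       [ 0.195,  0.332,  0.923, -0.171],
       [-0.497, -0.778,  0.385, -0.668],
       [ 0.   ,  0.   ,  0.   ,  1.   ]])}
wrist {'frame': (420, 560, 3), 'fov_y': np.float64(63.489), 'cx': np.float64(277.119), 'cy': np.float64(208.79), 'world_to_cam': array([[-0.357, -0.934,  0.002,  0.674],
       [ 0.897, -0.343, -0.277,  0.035],
       [ 0.26 , -0.097,  0.961, -0.39 ],
       [ 0.   ,  0.   ,  0.   ,  1.   ]])}
```

View pics/scene0.png

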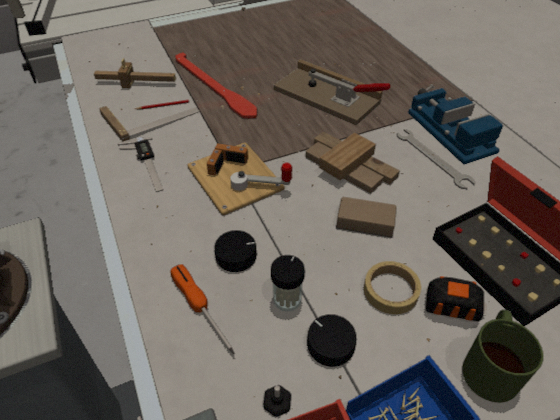

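View pics/side0.png

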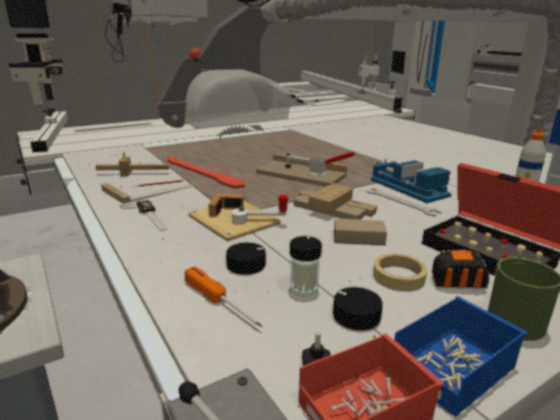

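Scene picture: candidates for the lid: jar's lid (288,270), loose lids (236,251) and (331,340), black knob (277,400). For the lever: jig's red handle (287,172) and the toggle clamp (370,88). I choose the jar's lid, and the jig at (236,178). One crop of each to check.

```bash
python3 - <<'E'
from h import *
s=cv2.imread('pics/scene0.png'); 
a=cv2.resize(s[225:375,210:360],None,fx=2.6,fy=2.6,interpolation=cv2.INTER_CUBIC)
b=cv2.resize(s[135:285-70,180:310][:80],(400,246),interpolation=cv2.INTER_CUBIC)
o=np.zeros((390,800,3),np.uint8); o[:,:390]=a; o[:246,395:795]=b
cv2.imwrite('pics/crop1.png',o)
S=snapshot('scene'); D=snapshot('side')
for n,q in(('scene',S),('side',D)):
    M=np.array(q['world_to_cam']); print(n,-M[:3,:3].T@M[:3,3], 'tcp',proj(q,get_obs()['tool_pos']))
for nm,u,v,z in[('lid',288,267,.091),('lidL',236,247,.022),('lid R',331,334,.022),('hinge',238,180,.04),('handle',287,164,.074),('tape',392,283,.025),('block',366,212,.034),('sd',200,300,.015),('sdtip',233,352,.01)]:
    print(nm,onz(S,u,v,z).round(3))
for p in [(188,160),(232,212),(246,142),(290,183)]: print(onz(S,*p,.012).round(3))
E
```

```text
scene [ 0.32955303 -0.65701248  0.72107267] tcp (np.float64(33.46497373727513), np.float64(22.75120434984811))
side [ 0.15280375 -0.74826152  0.42147249] tcp (np.float64(48.43894694750651), np.float64(115.85614535988476))
lid [ 0.53  -0.227  0.091]
lidL [ 0.483 -0.099  0.022]
lid R [ 0.559 -0.328  0.022]
hinge [0.544 0.052 0.04 ]
handle [0.64  0.021 0.074]
tape [ 0.7   -0.286  0.025]
block [ 0.741 -0.129  0.034]
sd [ 0.388 -0.177  0.015]
sdtip [ 0.407 -0.288  0.01 ]
[0.474 0.189 0.012]
[ 0.509 -0.002  0.012]
[0.615 0.196 0.012]
[0.651 0.027 0.012]
```

View pics/crop1.png

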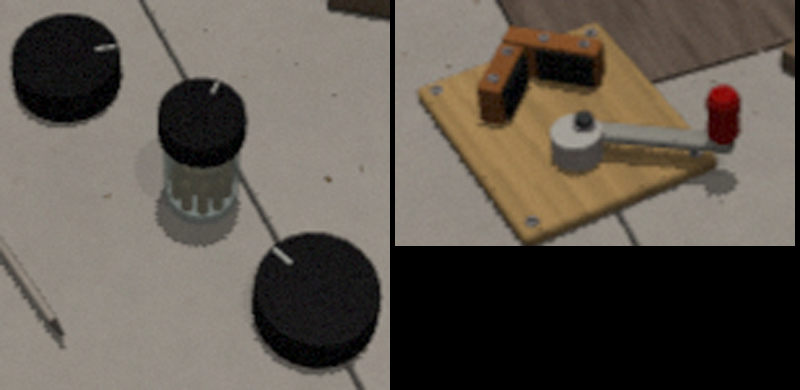

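Crop: the jar's lid (crop 203,118) is the smallest of the three lids, with pointer towards (216,82). The jig has its V at upper left, cam at (580,140) and red post at (723,110). Next I work out the tool axes and the wrist camera offset.

```bash
cat >> h.py <<'E'
from scipy.spatial.transform import Rotation as Ro
def tool():
    o=get_obs(); R=Ro.from_euler('xyz',o['orientation'],degrees=True).as_matrix(); return o,np.array(o['tool_pos']),R
def go(p):
    o,t,R=tool(); print('t',round(o['clock'],2),'tcp',(t*1e3).round(1),'F',np.round(o['force'],1),'M',np.round(o['moment'],2),'open',round(o['opening']*1e3,1),'q',np.round(o['joint_pos'],0),'jawyaw',round(np.degrees(np.arctan2(R[1,2],R[0,2])),1))
    print('x axis',R[:,0].round(3),'delta tool mm',((R.T@(np.array(p)-t))*1e3).round(1))
E
python3 - <<'E'
from h import *
o,t,R=tool(); print(R.round(3))
s=snapshot('wrist'); M=np.array(s['world_to_cam']); c=-M[:3,:3].T@M[:3,3]
print('cam in tool',R.T@(c-t)*1e3, 'viewdir tool',R.T@(-M[2,:3]),'up tool',R.T@M[1,:3])
go([.50,-.02,.33])
E
```

```text
[[-0.     0.935 -0.356]
 [-0.001 -0.356 -0.935]
 [-1.     0.     0.001]]
cam in tool [-196.22767329   74.83517633    0.54735836] viewdir tool [ 9.60715171e-01 -2.77536230e-01  4.43674179e-05] up tool [2.77536064e-01 9.60714748e-01 9.52036293e-04]
t 0.3 tcp [240.1 630.6 187.5] F [-1.   0.5 -1.1] M [0.   0.03 0.04] open 87.8 q [ 86.  21.   1.  -0. -70. -17.] jawyaw -110.8
x axis [-0.    -0.001 -1.   ] delta tool mm [-142.1  474.4  515.7]
```

Request:
arm_command:
  commands: [-15,36,40,0,100,-15,36,40,0,100,-15,36,40,0,100,-15,36,40,0,100,-15,36,40,0,100]

```text
clock: 0.92
tool_pos: [0.3381, 0.3745, 0.2619]
orientation: [14.1, 89.7, -96.5]
force: [1.1, -0.0, 0.1]
opening: 0.0878
```

Request:
arm_command:
  commands: [-12,38,40,0,100,-12,38,40,0,100,-12,38,40,0,100,-12,38,40,0,100,-12,38,40,0,100]

```text
clock: 1.55
tool_pos: [0.4472, 0.1121, 0.3271]
orientation: [81.7, 89.8, -28.8]
force: [1.7, 0.6, -0.1]
opening: 0.0876
```

```bash
python3 - <<'E'
from h import *
go([.53,-.09,.33])
E
```

```text
t 1.55 tcp [447.2 112.1 327.1] F [ 1.7  0.6 -0.1] M [ 0.11 -0.2   0.02] open 87.6 q [ 39.  -4. -11.   0. -83.  31.] jawyaw -110.4
x axis [ 0.003 -0.002 -1.   ] delta tool mm [ -2.4 148.2 160.5]
```

Request:
arm_command:
  commands: [0,37,40,0,100,0,37,40,0,100,0,37,40,0,100,0,37,40,0,100,0,0,0,0,100]

```text
clock: 2.17
tool_pos: [0.5324, -0.0998, 0.3293]
orientation: [112.6, 89.6, 1.9]
force: [-1.9, -0.6, -0.9]
opening: 0.0873
```

```bash
python3 - <<'E'
from h import *
go([.53,-.227,.12]); s=snap('wrist','w1.png')
import pickle; pickle.dump(s,open('w1.pkl','wb'))
E
```

```text
t 2.17 tcp [532.4 -99.8 329.3] F [-1.9 -0.6 -0.9] M [ 0.02  0.14 -0.  ] open 87.3 q [ 10.   4.  -2.   0. -83.  59.] jawyaw -110.7
x axis [ 0.007  0.    -1.   ] delta tool mm [209.3  41.4 120.4]
```

View pics/w1.png

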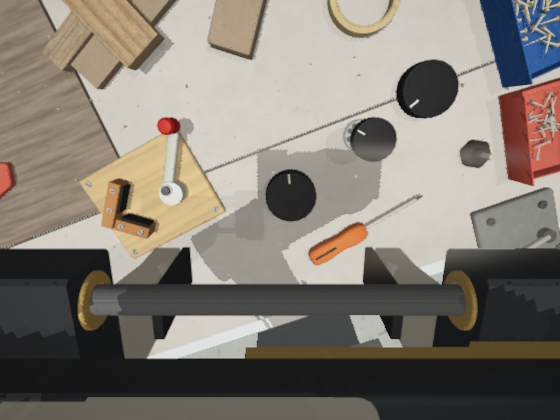

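Wrist view: jar's lid at (374,139), pointer pointing to upper left (361,130). Jig corners (80,184), (134,258), (224,208), (170,134); red post top (169,126), pivot (167,190), V at (125,208). Now I measure these.

```bash
python3 - <<'E'
from h import *
import pickle; s=pickle.load(open('w1.pkl','rb')); im=s['frame']; hsv=cv2.cvtColor(im,cv2.COLOR_BGR2HSV)
def comp(m,u,v,r):
    k=np.zeros_like(m); cv2.circle(k,(u,v),r,255,-1); m=cv2.bitwise_and(m,k)
    m=cv2.morphologyEx(m,cv2.MORPH_OPEN,np.ones((3,3)))
    c=max(cv2.findContours(m,0,2)[0],key=cv2.contourArea); return c
dark=cv2.inRange(hsv,(0,0,0),(180,255,70))
c=comp(dark,374,139,34); (u,v),r=cv2.minEnclosingCircle(c); print('lid circ',u,v,r,cv2.fitEllipse(cv2.convexHull(c))); 
lid=onz(s,u,v,.091); print('lid',lid, 'r mm',r*np.linalg.norm(onz(s,u+1,v,.091)-lid)*1e3)
for (a,b) in((291,195),(428,89)):
    c=comp(dark,a,b,36);(uu,vv),r=cv2.minEnclosingCircle(c);q=onz(s,uu,vv,.02);print('other',q.round(3),r*np.linalg.norm(onz(s,uu+1,vv,.02)-q)*1e3)
br=cv2.inRange(hsv,(0,0,130),(180,80,255)); k=np.zeros_like(br); cv2.circle(k,(int(u),int(v)),18,255,-1)
ys,xs=np.nonzero(br&k); print('ptr px',xs,ys); p=[onz(s,x,y,.091) for x,y in zip(xs,ys)]
if len(p): d=np.mean(p,0)-lid; print('ptr dir',d.round(4),np.degrees(np.arctan2(d[1],d[0])))
red=cv2.inRange(hsv,(0,150,60),(6,255,255))|cv2.inRange(hsv,(174,150,60),(180,255,255))
c=comp(red,169,126,18); print('red bbox',cv2.boundingRect(c)); (u,v),r=cv2.minEnclosingCircle(c); print('handle',u,v,onz(s,u,v,.064))
wood=cv2.inRange(hsv,(12,70,110),(28,255,255)); c=comp(wood,150,196,75); q=cv2.approxPolyDP(cv2.convexHull(c),8,True)[:,0]; 
print('base'); 
for a in q: print(a,onz(s,*map(float,a),.012).round(4))
b=im[120:270,70:240]; cv2.imwrite('pics/jig.png',cv2.resize(np.vstack([b]),None,fx=4,fy=3.9,interpolation=cv2.INTER_CUBIC))
E
```

```text
lid circ 372.5 137.5 22.770694732666016 ((372.82415771484375, 136.6268768310547), (38.10316848754883, 44.90019607543945), 84.21853637695312)
lid [ 0.53110441 -0.22748142  0.091     ] r mm 28.589669616034975
other [ 0.481 -0.102  0.02 ] 39.22546553782513
other [ 0.559 -0.334  0.02 ] 45.42128335375769
ptr px [357 358 359 358 359 360 361 359 360 361 362 363 360 361 362 363 364 362
 363 364] [130 130 130 131 131 131 131 132 132 132 132 132 133 133 133 133 133 134
 134 134]
ptr dir [0.0116 0.0118 0.    ] 45.44545648534696
red bbox (158, 118, 21, 16)
handle 168.0 125.5 [0.63747037 0.014882   0.064     ]
base
[181 136] [0.6211 0.0194 0.012 ]
[223 212] [0.4909 0.0074 0.012 ]
[132 257] [0.4729 0.1775 0.012 ]
[ 80 180] [0.6158 0.1931 0.012 ]
[161 134] [0.6342 0.0459 0.012 ]
```

View pics/jig.png

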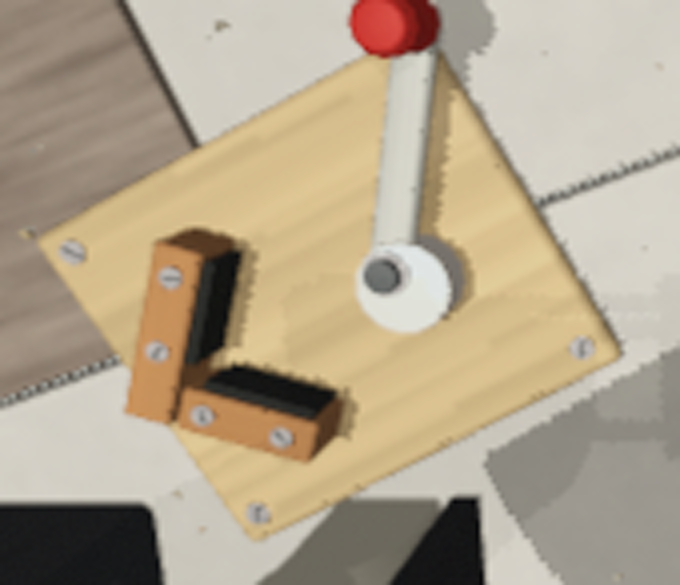

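```bash
cat >> h.py <<'E'
def tri(obs):
    A=[];b=[]
    for s,u,v in obs:
        o,d=ray(s,u,v); d/=np.linalg.norm(d); P=np.eye(3)-np.outer(d,d); A.append(P); b.append(P@o)
    A=np.vstack(A); b=np.hstack(b); x=np.linalg.lstsq(A,b,rcond=None)[0]; return x,np.linalg.norm(A@x-b)
E
python3 - <<'E'
from h import *
import pickle; s=pickle.load(open('w1.pkl','rb')); S=snapshot('scene')
w=lambda u,v:(70+u/4,120+v/3.9)
print('bolt',tri([(s,*w(381,275)),(S,241.4,174)]))
for z in(.04,.045,.05): print(onz(s,*w(381,275),z).round(4),onz(S,241.4,174,z).round(4))
print('handle',tri([(s,*w(383,22)),(S,286.7,164.5)]))
C=[onz(s,*w(*p),.012) for p in((38,238),(258,541),(621,352))]
for c in C: print(c.round(4))
a=C[0]-C[1];b=C[1]-C[2]; print(np.linalg.norm(a),np.linalg.norm(b),np.degrees(np.arctan2(a[1],a[0])),np.degrees(np.arctan2(b[1],b[0])),'centre',(C[0]+C[2])/2)
for p in((208,255),(190,360),(187,387),(318,414)): print('V',onz(s,*w(*p),.044).round(4))
q=[onz(s,*w(*p),.012) for p in((72,252),(258,514),(582,347))]; print('screws',np.round(q,4),'mid',(q[0]+q[2])/2)
E
```

```text
bolt (array([0.55697593, 0.06635309, 0.04016043]), np.float64(7.84161772113479e-05))
[0.557  0.0664 0.04  ] [0.557  0.0666 0.04  ]
[0.5575 0.0644 0.045 ] [0.5553 0.0613 0.045 ]
[0.5579 0.0624 0.05  ] [0.5537 0.0559 0.05  ]
handle (array([0.63665081, 0.01296332, 0.08004371]), np.float64(0.0006636086531905872))
[0.6147 0.1946 0.012 ]
[0.4687 0.175  0.012 ]
[0.4923 0.0029 0.012 ]
0.14731009433283707 0.1737028633240151 7.630500669690521 97.79476269208972 centre [0.5534809  0.09876163 0.012     ]
V [0.5864 0.1201 0.044 ]
V [0.5525 0.1455 0.044 ]
V [0.5434 0.1516 0.044 ]
V [0.5163 0.1108 0.044 ]
screws [[0.6051 0.1851 0.012 ]
 [0.4797 0.1694 0.012 ]
 [0.4996 0.0165 0.012 ]] mid [0.5523612  0.10079707 0.012     ]
```

Seat ≈ (0.550,0.114), jig yaw ≈ 7.7°, hinge ≈ (0.557,0.066), post ≈ (0.637,0.013): the V lines, base edges and bolt agree within 2 mm. Moving above the lid.

Request:
arm_command:
  commands: [40,14,41,0,100,40,14,41,0,100,40,14,41,0,100,20,0,0,0,100,0,0,0,0,100]

```text
clock: 2.9
tool_pos: [0.5309, -0.2238, 0.1885]
orientation: [119.6, 89.2, 9.7]
force: [-0.4, 0.3, 0.0]
opening: 0.0872
```

```bash
python3 - <<'E'
from h import *
go([.531,-.2275,.061])
s=snap('wrist','w2.png');hsv=cv2.cvtColor(s['frame'],cv2.COLOR_BGR2HSV)
u,v=proj(s,[.531,-.2275,.091]);print(u,v)
dark=cv2.inRange(hsv,(0,0,0),(180,255,70));k=np.zeros_like(dark);cv2.circle(k,(int(u),int(v)),55,255,-1)
c=max(cv2.findContours(cv2.morphologyEx(dark&k,cv2.MORPH_OPEN,np.ones((3,3))),0,2)[0],key=cv2.contourArea)
print(cv2.boundingRect(c),cv2.minEnclosingCircle(c)); (a,b),r=cv2.minEnclosingCircle(c);print(onz(s,a,b,.085))
E
```

```text
t 2.9 tcp [ 530.9 -223.8  188.5] F [-0.4  0.3  0. ] M [ 0.01  0.01 -0.01] open 87.2 q [ -4.  11. -13.  -0. -66.  74.] jawyaw -110.0
x axis [ 0.014  0.002 -1.   ] delta tool mm [127.5  -0.2   4.4]
281.1134409694986 197.7589368649393
(255, 168, 60, 62) ((283.937255859375, 198.24899291992188), 30.891061782836914)
[ 0.52832098 -0.2292985   0.085     ]
```

Request:
arm_command:
  commands: [45,0,2,0,100,45,0,2,0,100,30,0,1,0,100,6,0,0,0,100,0,0,0,0,100]

```text
clock: 3.58
tool_pos: [0.5406, -0.2241, 0.0711]
orientation: [107.6, 88.2, -1.8]
force: [-0.6, -0.1, -0.0]
opening: 0.0878
```

```bash
python3 - <<'E'
from h import *
go([.530,-.228,.061])
E
```

```text
t 3.58 tcp [ 540.6 -224.1   71.1] F [-0.6 -0.1 -0. ] M [-0.02  0.12  0.02] open 87.8 q [ -3.  17. -21.  -0. -50.  74.] jawyaw -109.4
x axis [ 0.032 -0.001 -1.   ] delta tool mm [ 9.7 -9.   7.3]
```

Request:
arm_command:
  commands: [5,-5,4,0,100,4,-4,3,0,100,0,0,0,0,100]

```text
clock: 3.95
tool_pos: [0.5316, -0.2278, 0.0649]
orientation: [106.6, 87.9, -2.7]
force: [-0.1, 0.1, 0.3]
opening: 0.0878
```

```bash
python3 - <<'E'
from h import *
go([.530,-.228,.061])
E
```

```text
t 3.95 tcp [ 531.6 -227.8   64.9] F [-0.1  0.1  0.3] M [-0.01  0.11 -0.02] open 87.8 q [ -4.  17. -23.  -0. -49.  75.] jawyaw -109.3
x axis [ 0.037 -0.002 -0.999] delta tool mm [ 3.8 -1.6  0.7]
```

Request:
arm_command:
  commands: [4,-1,0,0,100,0,0,0,0,0,0,0,0,0,0,0,0,0,0,0,0,0,0,0,0]

```text
clock: 4.58
tool_pos: [0.5311, -0.2278, 0.0611]
orientation: [106.3, 87.8, -3.0]
force: [0.0, -1.2, 0.1]
opening: 0.0535
```

```bash
python3 - <<'E'
from h import *
go([.5508,.1112,.061])
E
```

```text
t 4.58 tcp [ 531.1 -227.8   61.1] F [ 0.  -1.2  0.1] M [0.02 0.13 0.04] open 53.5 q [ -4.  17. -23.  -0. -48.  75.] jawyaw -109.3
x axis [ 0.038 -0.002 -0.999] delta tool mm [ 1.000e-01 -9.360e+01 -3.264e+02]
```

Request:
arm_command:
  commands: [-8,0,0,0,0,-25,0,0,0,0,-35,0,0,0,0,-35,0,0,0,0,-20,0,0,0,0]

```text
clock: 5.2
tool_pos: [0.5254, -0.2275, 0.1882]
orientation: [106.0, 88.0, -3.3]
force: [0.6, -0.1, -0.3]
opening: 0.0037
```

```bash
python3 - <<'E'
from h import *
go([.5508,.1112,.17])
E
```

```text
t 5.2 tcp [ 525.4 -227.5  188.2] F [ 0.6 -0.1 -0.3] M [ 0.02  0.12 -0.01] open 3.7 q [ -4.  10. -14.  -0. -64.  75.] jawyaw -109.3
x axis [ 0.035 -0.002 -0.999] delta tool mm [  18.4  -88.7 -327.9]
```

The fingers shut on nothing: I lifted before the grip was built up. Checking the jar.

```bash
python3 - <<'E'
from h import *
s=snap('wrist')['frame'];S=snap('scene')['frame']
o=np.zeros((420,800,3),np.uint8); o[:,:420]=s[:,100:520]; o[:,425:800]=cv2.resize(S[225:345,220:340],(375,420))
cv2.imwrite('pics/chk1.png',o)
E
```

```text
(no output)
```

View pics/chk1.png

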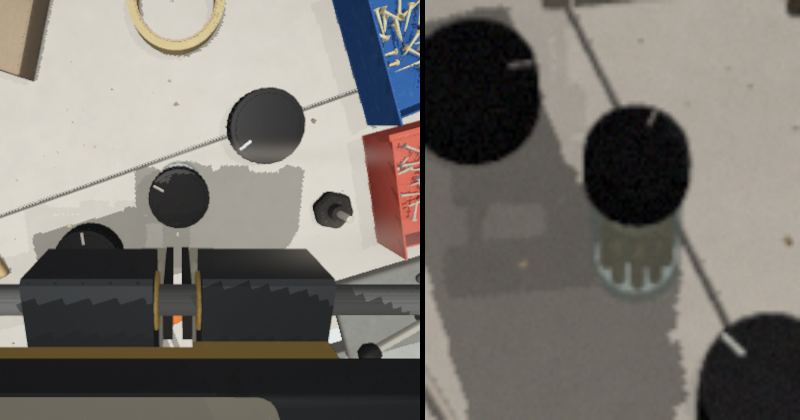

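The jar still stands upright at (278,197) in the wrist image. Re-measuring it.

```bash
cat >> h.py <<'E'
def lidpos(s,guess,zc=.085,rad=50):
    hsv=cv2.cvtColor(s['frame'],cv2.COLOR_BGR2HSV); u,v=proj(s,guess)
    dark=cv2.inRange(hsv,(0,0,0),(180,255,75));k=np.zeros_like(dark);cv2.circle(k,(int(u),int(v)),rad,255,-1)
    c=max(cv2.findContours(cv2.morphologyEx(dark&k,cv2.MORPH_OPEN,np.ones((3,3))),0,2)[0],key=cv2.contourArea)
    (a,b),r=cv2.minEnclosingCircle(c); return (a,b,r),cv2.boundingRect(c),onz(s,a,b,zc)
E
python3 - <<'E'
from h import *
s=snapshot('wrist'); S=snapshot('scene')
print(lidpos(s,[.53,-.228,.085],rad=40)); print(lidpos(S,[.53,-.228,.085],rad=24)); D=snapshot('side');print(lidpos(D,[.53,-.228,.08],zc=.08,rad=24))
print(tri([(q,*lidpos(q,[.53,-.228,.085],rad=r)[0][:2]) for q,r in((s,40),(S,24),(D,24))]))
print('tcp px',proj(s,tool()[1])); go([.53,-.228,.061])
E
```

```text
((278.8526306152344, 197.91587829589844, 30.885488510131836), (249, 168, 60, 61), array([ 0.52798243, -0.22957109,  0.085     ]))
((287.211181640625, 272.4495849609375, 17.96088981628418), (271, 255, 34, 35), array([ 0.5258147 , -0.23216433,  0.085     ]))
((305.0593566894531, 248.38917541503906, 15.88298511505127), (290, 237, 31, 24), array([ 0.528089  , -0.22684313,  0.08      ]))
(array([ 0.52696857, -0.22918758,  0.08110095]), np.float64(0.0006522358149217867))
tcp px (np.float64(276.40766333407436), np.float64(238.13498776958764))
t 5.45 tcp [ 524.3 -227.1  185. ] F [-0.1  0.   0.5] M [0.06 0.13 0.03] open 0.5 q [ -4.  10. -14.  -0. -64.  75.] jawyaw -109.3
x axis [ 0.032 -0.001 -0.999] delta tool mm [1.242e+02 1.900e+00 1.000e-01]
```

Request:
arm_command:
  commands: [0,0,0,0,100,0,0,0,0,100,0,0,0,0,100,0,0,0,0,100,0,0,0,0,100]

```text
clock: 6.08
tool_pos: [0.523, -0.2269, 0.1824]
orientation: [108.5, 88.4, -0.8]
force: [0.8, -0.9, -0.1]
opening: 0.0446
```

Request:
arm_command:
  commands: [0,0,0,0,100,0,0,0,0,100,0,0,0,0,100,0,0,0,0,100,0,0,0,0,100]

```text
clock: 6.7
tool_pos: [0.5231, -0.2269, 0.1825]
orientation: [108.3, 88.4, -1.0]
force: [-0.4, 0.3, 1.0]
opening: 0.0869
```

Request:
arm_command:
  commands: [35,0,0,0,100,35,0,0,0,100,35,0,0,0,100,10,0,0,0,100,0,0,0,0,100]

```text
clock: 7.32
tool_pos: [0.5282, -0.2276, 0.0668]
orientation: [106.4, 88.2, -2.9]
force: [-0.2, 0.1, -0.3]
opening: 0.0872
```

```bash
python3 - <<'E'
from h import *
go([.5275,-.229,.061])
E
```

```text
t 7.33 tcp [ 528.2 -227.6   66.8] F [-0.2  0.1 -0.3] M [-0.02  0.08  0.05] open 87.2 q [ -4.  16. -23.  -0. -49.  75.] jawyaw -109.3
x axis [ 0.031 -0.002 -1.   ] delta tool mm [ 5.8 -0.4  1.7]
```

Request:
arm_command:
  commands: [6,0,1,0,100,0,0,0,0,0,0,0,0,0,0,0,0,0,0,0,0,0,0,0,0]

```text
clock: 7.95
tool_pos: [0.5307, -0.229, 0.0644]
orientation: [105.3, 87.8, -4.0]
force: [1.0, -0.6, 0.1]
opening: 0.0528
```

Request:
arm_command:
  commands: [0,0,0,0,0,0,0,0,0,0,0,0,0,0,0]

```text
clock: 8.32
tool_pos: [0.5307, -0.229, 0.0645]
orientation: [105.3, 87.8, -4.0]
force: [-0.8, 0.5, -0.2]
opening: 0.0231
```

Request:
arm_command:
  commands: [-8,0,0,0,0,-15,0,0,0,0,0,0,0,0,0]

```text
clock: 8.7
tool_pos: [0.5302, -0.2291, 0.0896]
orientation: [104.9, 87.8, -4.4]
force: [-0.2, 0.6, -0.8]
opening: 0.0011
```

```bash
python3 - <<'E'
from h import *
D=snapshot('side');S=snapshot('scene'); t=tool()[1]; print(proj(D,t),proj(S,t)); go([.527,-.229,.06])
o=np.zeros((400,800,3),np.uint8); o[:,:400]=cv2.resize(D['frame'][130:330,200:400],(400,400)); o[:,400:]=cv2.resize(S['frame'][150:350,190:390],(400,400))
cv2.imwrite('pics/chk2.png',o)
E
```

```text
(np.float64(306.4305172021939), np.float64(244.3738486375439)) (np.float64(288.27828188218217), np.float64(269.0167364626184))
t 8.8 tcp [ 529.2 -228.8   88.2] F [-1.2  0.7  1.1] M [-0.01  0.16 -0.02] open 0.3 q [ -4.  15. -21.  -0. -51.  75.] jawyaw -109.3
x axis [ 0.036 -0.002 -0.999] delta tool mm [28.1 -3.   1.2]
```

View pics/chk2.png

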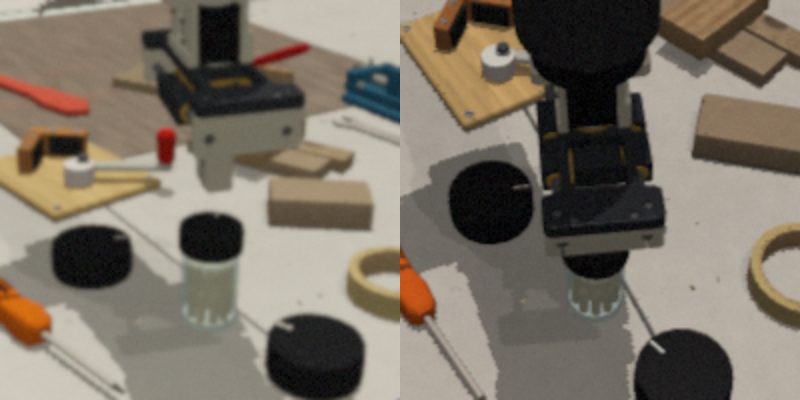

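The side view shows the fingertips (crop 217,188) about 36 mm above where the reported TCP projects (213,229): the real fingers are higher than reported and closed above the lid. The jar is untouched. I'll open and measure this bias in the images.

Request:
arm_command:
  commands: [-10,-1,0,0,100,-10,-1,0,0,100,-10,-1,0,0,100,0,0,0,0,100,0,0,0,0,100]

```text
clock: 9.43
tool_pos: [0.5248, -0.2276, 0.1202]
orientation: [105.8, 87.9, -3.5]
force: [-0.2, 0.8, -0.2]
opening: 0.0447
```

Request:
arm_command:
  commands: [0,0,0,0,100,0,0,0,0,100,0,0,0,0,100,0,0,0,0,100,0,0,0,0,100]

```text
clock: 10.05
tool_pos: [0.5242, -0.2275, 0.1191]
orientation: [106.0, 88.0, -3.3]
force: [0.5, 0.5, 0.7]
opening: 0.087
```

```bash
python3 - <<'E'
from h import *
D=snapshot('side');S=snapshot('scene');W=snapshot('wrist'); o_,t,R=tool(); go([.527,-.229,.06])
o=np.zeros((600,800,3),np.uint8)
def tile(s,cx,cy,w,x0,y0,sz=300):
    im=s['frame'].copy()
    cr=cv2.resize(im[cy-w:cy+w,cx-w:cx+w],(sz,sz),interpolation=cv2.INTER_CUBIC); o[y0:y0+sz,x0:x0+sz]=cr
    for sg in(-1,1):
        u,v=proj(s,t+R[:,2]*sg*(o_['opening']/2)); p=(int(x0+(u-cx+w)*sz/2/w),int(y0+(v-cy+w)*sz/2/w)); print(p); cv2.drawMarker(o,p,(0,255,0),0,12,1)
tile(D,306,225,75,0,0,400); tile(S,288,250,75,400,0,400)
o[400:600,:560]=W['frame'][130:330]
for sg in(-1,1):
    u,v=proj(W,t+R[:,2]*sg*(o_['opening']/2)); cv2.drawMarker(o,(int(u),int(v+270)),(0,255,0),0,12,1)
cv2.imwrite('pics/chk3.png',o)
E
```

```text
t 10.2 tcp [ 524.3 -227.5  119.2] F [-0.2 -0.1 -0.1] M [ 0.03  0.13 -0.05] open 87.7 q [ -4.  13. -20.  -0. -55.  75.] jawyaw -109.3
x axis [ 0.035 -0.002 -0.999] delta tool mm [59.3  1.1  1. ]
(177, 179)
(214, 240)
(586, 162)
(599, 281)
```

View pics/chk3.png

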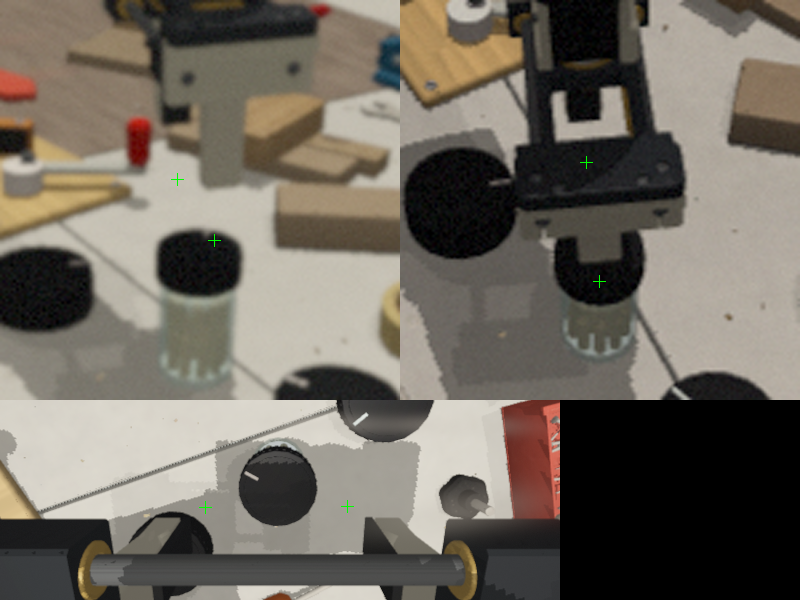

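```bash
python3 - <<'E'
from h import *
D=snapshot('side');S=snapshot('scene');W=snapshot('wrist');o,t,R=tool()
x,e=tri([(D,314.25,219.4),(S,288,272.9)]); print('near tip',x,e,'in tool',R.T@(x-t)*1e3)
print('wrist',proj(W,x)) 
# lid in wrist image by same frame
print(lidpos(W,[.527,-.229,.085],rad=45))
E
```

```text
near tip [ 0.50255313 -0.28394304  0.16145332] 0.0007947383563885621 in tool [-42.83601     -0.44233339  60.01939749]
wrist (np.float64(397.09668986765473), np.float64(268.6116439978469))
((277.5281677246094, 215.3709259033203, 39.8994026184082), (239, 176, 78, 80), array([ 0.52830983, -0.22951085,  0.085     ]))
```

The true fingertips are 40–43 mm above the reported TCP; side, scene and wrist views agree, with no lateral bias. So I aim the reported z 40 mm lower, at about 0.021 for the lid, going down in steps.

Request:
arm_command:
  commands: [28,0,0,0,100,28,0,0,0,100,20,0,0,0,100,0,0,0,0,100]

```text
clock: 10.85
tool_pos: [0.528, -0.2279, 0.0424]
orientation: [105.5, 87.9, -3.8]
force: [0.0, 0.4, 0.5]
opening: 0.088
```

```bash
python3 - <<'E'
from h import *
go([.529,-.229,.022])
W=snap('wrist','w4.png');print(lidpos(W,[.527,-.229,.085],rad=60))
E
```

```text
t 10.85 tcp [ 528.  -227.9   42.4] F [0.  0.4 0.5] M [0.   0.13 0.01] open 88.0 q [ -4.  18. -25.  -0. -45.  75.] jawyaw -109.3
x axis [ 0.037 -0.002 -0.999] delta tool mm [20.4  0.6  0.9]
((277.0, 265.006103515625, 59.93889617919922), (222, 206, 113, 94), array([ 0.52761286, -0.2287319 ,  0.085     ]))
```

Request:
arm_command:
  commands: [12,0,1,0,100,9,0,0,0,100,0,0,0,0,0,0,0,0,0,0,0,0,0,0,0]

```text
clock: 11.52
tool_pos: [0.5311, -0.2295, 0.0236]
orientation: [104.5, 87.6, -4.7]
force: [-0.4, 0.2, 0.4]
opening: 0.0633
```

Request:
arm_command:
  commands: [0,0,0,0,0,0,0,0,0,0,0,0,0,0,0]

```text
clock: 11.9
tool_pos: [0.5312, -0.2293, 0.0238]
orientation: [104.7, 87.5, -4.5]
force: [-0.9, -0.2, -1.7]
opening: 0.0547
```

Request:
arm_command:
  commands: [0,0,0,0,0,0,0,0,0,0,0,0,0,0,0]

```text
clock: 12.28
tool_pos: [0.5313, -0.2293, 0.0238]
orientation: [104.7, 87.5, -4.5]
force: [0.1, -0.2, -0.7]
opening: 0.0541
```

Gripped at 54 mm. Lifting.

Request:
arm_command:
  commands: [-10,0,0,0,0,-20,0,0,0,0,-30,0,0,0,0,-30,0,0,0,0,-25,0,0,0,0]

```text
clock: 12.9
tool_pos: [0.522, -0.2282, 0.1401]
orientation: [107.0, 88.1, -2.3]
force: [0.5, -0.2, -3.7]
opening: 0.0542
```

```bash
python3 - <<'E'
from h import *
go([.5525,.1112,.15])
E
```

```text
t 12.9 tcp [ 522.  -228.2  140.1] F [ 0.5 -0.2 -3.7] M [-0.02  0.1   0.03] open 54.2 q [ -4.  12. -18.  -0. -58.  75.] jawyaw -109.3
x axis [ 0.034 -0.001 -0.999] delta tool mm [  -9.4  -83.3 -330.5]
```

Request:
arm_command:
  commands: [-3,-10,-38,0,0,-2,-10,-42,0,0,-2,-10,-42,0,0,-2,-10,-42,0,0,0,-10,-42,0,0]

```text
clock: 13.52
tool_pos: [0.5424, -0.0143, 0.1544]
orientation: [108.1, 87.9, -1.6]
force: [0.3, 1.2, -3.7]
opening: 0.0544
```

```bash
python3 - <<'E'
from h import *
go([.5525,.1112,.15])
E
```

```text
t 13.53 tcp [542.4 -14.3 154.4] F [ 0.3  1.2 -3.7] M [-0.01  0.03  0.  ] open 54.4 q [ 20.   8. -21.   1. -59.  50.] jawyaw -109.7
x axis [ 0.037 -0.001 -0.999] delta tool mm [   4.7  -33.  -121.5]
```

Request:
arm_command:
  commands: [0,-11,-40,0,0,0,-11,-40,0,0,0,-11,-38,0,0,0,0,0,0,0]

```text
clock: 14.02
tool_pos: [0.5494, 0.1142, 0.156]
orientation: [109.2, 87.9, -0.3]
force: [0.5, -0.6, -3.9]
opening: 0.0544
```

```bash
python3 - <<'E'
from h import *
go([.5525,.1112,.036]); o_,t,R=tool()
D=snapshot('side');S=snapshot('scene');W=snapshot('wrist')
o=np.zeros((600,800,3),np.uint8)
o[:400,:400]=cv2.resize(D['frame'][140:260,170:290],(400,400),interpolation=cv2.INTER_CUBIC)
o[:400,400:]=cv2.resize(S['frame'][110:230,170:290],(400,400),interpolation=cv2.INTER_CUBIC)
o[400:600,:560]=W['frame'][90:290]
cv2.imwrite('pics/chk4.png',o)
print('seat px side,scene,wrist',[np.round(proj(q,[.5505,.1146,.012])) for q in(D,S,W)])
print(lidpos(W,t+R[:,0]*-.05,zc=t[2]+.0612+.006,rad=70))
E
```

```text
t 14.03 tcp [549.4 114.2 156. ] F [ 0.5 -0.6 -3.9] M [-0.1   0.16 -0.05] open 54.4 q [ 33.  10. -19.   1. -60.  37.] jawyaw -109.5
x axis [ 0.037 -0.    -0.999] delta tool mm [120.   -0.2   3.2]
seat px side,scene,wrist [array([231., 213.]), array([232., 171.]), array([275., 191.])]
((271.0, 275.0, 69.9214859008789), (202, 222, 139, 78), array([0.55527363, 0.11116988, 0.22319821]))
```

View pics/chk4.png

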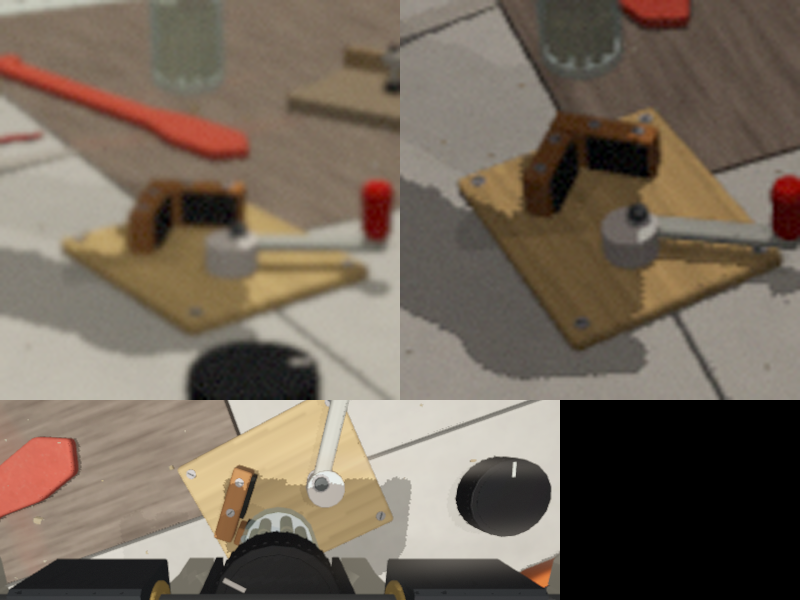

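```bash
python3 - <<'E'
from h import *
D=snapshot('side');S=snapshot('scene');W=snapshot('wrist');o,t,R=tool()
print('jar bottom',tri([(D,226.1,162.8),(S,224,128)]),'tcp',t)
print('bolt W',onz(W,322,174,.040),'tri side/scene/wrist',tri([(W,322,174),(S,170+238*.3,110+211*.3),(D,170+237*.3,140+228*.3)]))
for p in((178,158),(391,209),(325,92)): print('corner/edge',onz(W,*map(float,p),.012).round(4))
print('screws',[onz(W,*map(float,p),.012).round(4) for p in((191,164),(381,206))])
# V corner in side/scene: inner top apex
print('apex',tri([(S,170+(577-400)*.3,110+147*.3),(D,170+178*.3,140+190*.3)]))
E
```

```text
jar bottom (array([0.53762462, 0.09663315, 0.14418828]), np.float64(0.0018610610039759398)) tcp [0.549384   0.11094139 0.15592091]
bolt W [0.55629905 0.06484399 0.04      ] tri side/scene/wrist (array([0.55618675, 0.06558932, 0.04215507]), np.float64(0.001755112997446461))
corner/edge [0.6155 0.1943 0.012 ]
corner/edge [0.4925 0.007  0.012 ]
corner/edge [0.6254 0.036  0.012 ]
screws [array([0.6055, 0.1843, 0.012 ]), array([0.4991, 0.0159, 0.012 ])]
apex (array([0.54015107, 0.12954677, 0.05144873]), np.float64(0.0006016560467188291))
```

Request:
arm_command:
  commands: [25,0,0,0,0,28,0,0,0,0,25,0,0,0,0,14,0,0,0,0,0,0,0,0,0]

```text
clock: 14.95
tool_pos: [0.5541, 0.1072, 0.0632]
orientation: [110.1, 87.8, 0.1]
force: [-1.1, -0.4, -3.9]
opening: 0.0545
```

```bash
python3 - <<'E'
from h import *
go([.5535,.1106,.036])
E
```

```text
t 14.95 tcp [554.1 107.2  63.2] F [-1.1 -0.4 -3.9] M [ 0.01  0.22 -0.01] open 54.5 q [ 32.  15. -25.   2. -47.  37.] jawyaw -110.1
x axis [ 0.039  0.    -0.999] delta tool mm [27.2 -2.7 -2.6]
```

Request:
arm_command:
  commands: [0,-2,-3,0,0,0,0,0,0,0]

```text
clock: 15.2
tool_pos: [0.5544, 0.1112, 0.065]
orientation: [111.5, 87.6, 1.4]
force: [-0.4, -0.1, -4.1]
opening: 0.0542
```

```bash
python3 - <<'E'
from h import *
go([.5535,.1106,.036])
D=snapshot('side');S=snapshot('scene');W=snapshot('wrist')
o=np.zeros((600,800,3),np.uint8)
o[:400,:400]=cv2.resize(D['frame'][140:260,170:290],(400,400),interpolation=cv2.INTER_CUBIC)
o[:400,400:]=cv2.resize(S['frame'][100:220,170:290],(400,400),interpolation=cv2.INTER_CUBIC)
o[400:600,:560]=W['frame'][90:290]
cv2.imwrite('pics/chk5.png',o)
E
```

```text
t 15.2 tcp [554.4 111.2  65. ] F [-0.4 -0.1 -4.1] M [-0.01  0.18  0.01] open 54.2 q [ 32.  15. -25.   2. -47.  37.] jawyaw -110.1
x axis [ 0.041  0.001 -0.999] delta tool mm [28.9 -1.8  1.3]
```

View pics/chk5.png

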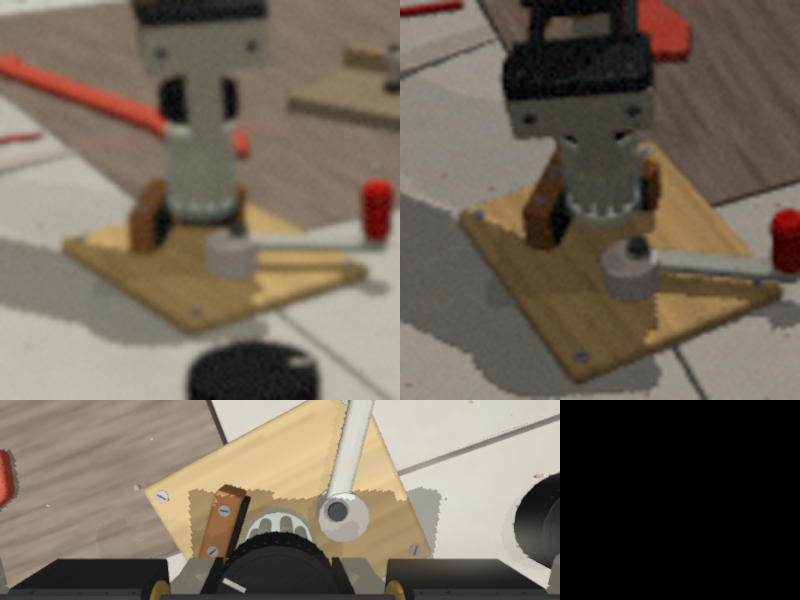

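```bash
python3 - <<'E'
from h import *
D=snapshot('side');S=snapshot('scene')
th=np.linspace(0,6.28,60)
for c in([.551,.111],[.556,.111],[.551,.116]):
    for q,x0,y0,a in((D,170,140,0),(S,170,100,400)):
        P=np.array([proj(q,[c[0]+.025*np.cos(k),c[1]+.025*np.sin(k),.041]) for k in th]); P=(P-[x0,y0])/.3+[a,0]
        print(c,P.min(0).round(),P.max(0).round())
go([.5535,.1106,.036])
E
```

```text
[0.551, 0.111] [168. 196.] [238. 222.]
[0.551, 0.111] [566. 181.] [644. 232.]
[0.556, 0.111] [174. 195.] [245. 221.]
[0.556, 0.111] [573. 178.] [651. 229.]
[0.551, 0.116] [165. 194.] [235. 220.]
[0.551, 0.116] [563. 176.] [641. 227.]
t 15.45 tcp [554.  110.8  64.5] F [-0.8 -0.1 -3.8] M [-0.05  0.2   0.03] open 54.2 q [ 32.  15. -25.   2. -47.  37.] jawyaw -110.1
x axis [ 0.041  0.001 -0.999] delta tool mm [28.4 -1.5  0.8]
```

Jar is between V and cam at about (0.550,0.112), per both views. Lowering it.

Request:
arm_command:
  commands: [10,-1,1,0,0,8,0,0,0,0,5,0,0,0,0,0,0,0,0,0]

```text
clock: 15.95
tool_pos: [0.5532, 0.11, 0.0392]
orientation: [110.4, 87.7, 0.3]
force: [0.9, -0.3, -4.5]
opening: 0.0547
```

```bash
python3 - <<'E'
from h import *
go([.5535,.1106,.036])
E
```

```text
t 15.95 tcp [553.2 110.   39.2] F [ 0.9 -0.3 -4.5] M [ 0.    0.25 -0.03] open 54.7 q [ 32.  17. -27.   2. -44.  37.] jawyaw -110.1
x axis [ 0.04   0.    -0.999] delta tool mm [ 3.3 -0.  -0.6]
```

Request:
arm_command:
  commands: [2,0,-1,0,0,2,0,0,0,0,0,0,0,0,0]

```text
clock: 16.32
tool_pos: [0.5545, 0.1114, 0.036]
orientation: [110.9, 87.6, 0.8]
force: [-1.4, -0.1, -3.9]
opening: 0.0542
```

Request:
arm_command:
  commands: [2,0,0,0,0,0,0,0,0,0]

```text
clock: 16.58
tool_pos: [0.5555, 0.1115, 0.036]
orientation: [111.2, 87.5, 1.2]
force: [-0.4, -0.5, -4.9]
opening: 0.0543
```

Request:
arm_command:
  commands: [3,0,0,0,0,0,0,0,0,0]

```text
clock: 16.82
tool_pos: [0.5569, 0.1118, 0.0359]
orientation: [111.6, 87.3, 1.7]
force: [-0.4, -0.0, -4.5]
opening: 0.0543
```

```bash
python3 - <<'E'
from h import *
for i in range(3):
    go([.5535,.1106,.036]); snapshot('side')
E
```

```text
t 16.82 tcp [556.9 111.8  35.9] F [-0.4 -0.  -4.5] M [-0.09  0.06 -0.02] open 54.3 q [ 32.  17. -27.   2. -43.  36.] jawyaw -109.9
x axis [ 0.046  0.001 -0.999] delta tool mm [-0.3 -2.7  2.3]
t 16.88 tcp [557.3 112.1  35.8] F [-0.4 -0.3  2.9] M [-0.21  0.39  0.01] open 54.4 q [ 32.  17. -27.   2. -43.  36.] jawyaw -109.9
x axis [ 0.047  0.002 -0.999] delta tool mm [-0.4 -3.   2.7]
t 16.93 tcp [557.5 112.2  35.7] F [-2.4  1.1  4.7] M [-0.16  0.85 -0.05] open 54.6 q [ 32.  17. -27.   2. -43.  36.] jawyaw -109.9
x axis [ 0.047  0.002 -0.999] delta tool mm [-0.5 -3.2  2.9]
```

Seated: contact at the height predicted (reported z 0.0358). Releasing and rising.

Request:
arm_command:
  commands: [0,-2,2,0,100,0,0,0,0,100,0,0,0,0,100,0,0,0,0,100,0,0,0,0,100]

```text
clock: 17.6
tool_pos: [0.5554, 0.1112, 0.0349]
orientation: [112.5, 87.3, 2.6]
force: [0.4, 0.9, -0.3]
opening: 0.0874
```

Request:
arm_command:
  commands: [-25,0,0,0,100,-35,0,0,0,100,-35,0,0,0,100,-25,0,0,0,100,0,0,0,0,100]

```text
clock: 18.23
tool_pos: [0.5491, 0.1107, 0.1577]
orientation: [111.4, 87.4, 1.4]
force: [0.5, -0.2, 0.1]
opening: 0.0877
```

```bash
python3 - <<'E'
from h import *
go([.637,.0135,.068]);o_,t,R=tool()
D=snapshot('side');S=snapshot('scene');W=snapshot('wrist')
print(lidpos(W,[.551,.111,.103],zc=.097,rad=45),lidpos(S,[.551,.111,.1],zc=.097,rad=20),sep='\n')
hsv=cv2.cvtColor(W['frame'],cv2.COLOR_BGR2HSV); red=cv2.inRange(hsv,(0,150,60),(6,255,255))|cv2.inRange(hsv,(174,150,60),(180,255,255))
for c in cv2.findContours(red,0,2)[0]:
    if cv2.contourArea(c)>60: (u,v),r=cv2.minEnclosingCircle(c); print('red',cv2.boundingRect(c),u,v,r,onz(W,u,v,.064).round(4))
o=np.zeros((600,800,3),np.uint8)
o[:300,:300]=cv2.resize(D['frame'][120:240,180:300],(300,300),interpolation=cv2.INTER_CUBIC)
o[300:600,:300]=cv2.resize(S['frame'][90:210,180:300],(300,300),interpolation=cv2.INTER_CUBIC)
o[:375,300:]=cv2.resize(W['frame'],(500,375))
cv2.imwrite('pics/chk6.png',o)
E
```

```text
t 18.23 tcp [549.1 110.7 157.7] F [ 0.5 -0.2  0.1] M [-0.01  0.21  0.01] open 87.7 q [ 32.   9. -19.   2. -59.  37.] jawyaw -109.9
x axis [ 0.046  0.001 -0.999] delta tool mm [ 93.5 111.9  62.9]
((269.9310302734375, 205.84974670410156, 38.43888473510742), (237, 171, 71, 72), array([0.55533212, 0.11360249, 0.097     ]))
((228.0, 142.5, 16.919023513793945), (214, 129, 31, 30), array([0.54688696, 0.10722048, 0.097     ]))
red (32, 167, 25, 13) 44.0 171.0 12.041694641113281 [0.6439 0.2908 0.064 ]
red (0, 130, 76, 79) 35.0 169.5 52.031341552734375 [0.6477 0.2975 0.064 ]
red (332, 46, 33, 34) 348.0 63.0 18.027854919433594 [0.6368 0.0185 0.064 ]
```

View pics/chk6.png

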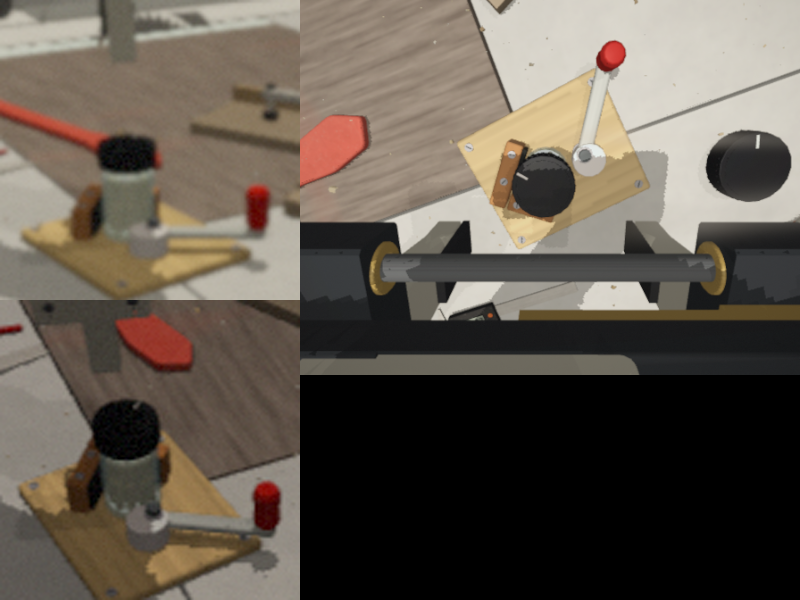

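Jar is upright in the V, touching nothing else; lid at crop (543,183), red post at (611,55), pivot at (588,157). Now to the lever post, estimated at (0.637,0.016).

Request:
arm_command:
  commands: [0,40,20,0,100,0,40,20,0,100,0,38,19,0,100,20,0,0,0,100,0,0,0,0,100]

```text
clock: 19.0
tool_pos: [0.6387, 0.0108, 0.1313]
orientation: [103.5, 88.2, -6.4]
force: [0.5, -0.3, -0.8]
opening: 0.0876
```

```bash
cat >> h.py <<'E'
def redpos(W,z=.064):
    hsv=cv2.cvtColor(W['frame'],cv2.COLOR_BGR2HSV); red=cv2.inRange(hsv,(0,150,60),(6,255,255))|cv2.inRange(hsv,(174,150,60),(180,255,255))
    for c in cv2.findContours(red,0,2)[0]:
        if cv2.contourArea(c)>60: (u,v),r=cv2.minEnclosingCircle(c); print('red',cv2.boundingRect(c),round(u),round(v),round(r),onz(W,u,v,z).round(4))
E
python3 - <<'E'
from h import *
W=snap('wrist','w7.png'); redpos(W); go([.6395,.016,.005])
E
```

```text
red (256, 195, 28, 34) 270 212 17 [0.6393 0.0166 0.064 ]
t 19.05 tcp [639.6  11.  132.7] F [ 0.3 -0.3  0.6] M [0.02 0.04 0.03] open 87.8 q [ 19.  18. -11.   1. -59.  51.] jawyaw -109.9
x axis [ 0.034 -0.004 -0.999] delta tool mm [127.6  -6.   -3.7]
```

Request:
arm_command:
  commands: [30,-2,-3,0,100,35,-2,-2,0,100,30,0,0,0,100,0,0,0,0,100]

```text
clock: 19.55
tool_pos: [0.6422, 0.019, 0.0388]
orientation: [104.6, 87.8, -5.0]
force: [-0.1, -0.2, 0.1]
opening: 0.0876
```

```bash
python3 - <<'E'
from h import *
W=snap('wrist','w8.png'); redpos(W,.068); go([.641,.0166,.005])
E
```

```text
red (261, 227, 41, 54) 282 254 27 [0.6417 0.0158 0.068 ]
t 19.6 tcp [643.6  19.3  40.5] F [-0.5  0.2  0.7] M [0.01 0.1  0.04] open 87.7 q [ 20.  23. -17.   1. -48.  50.] jawyaw -109.6
x axis [ 0.041 -0.003 -0.999] delta tool mm [35.4 -2.9  3.8]
```

Request:
arm_command:
  commands: [15,-2,2,0,100,15,-1,2,0,100,5,-1,0,0,100,0,0,0,0,100]

```text
clock: 20.1
tool_pos: [0.6418, 0.0175, 0.0069]
orientation: [107.6, 87.3, -2.0]
force: [0.3, -0.5, 0.5]
opening: 0.0877
```

```bash
python3 - <<'E'
from h import *
go([.641,.0166,.005])
E
```

```text
t 20.1 tcp [641.8  17.5   6.9] F [ 0.3 -0.5  0.5] M [-0.02  0.22  0.03] open 87.7 q [ 20.  25. -19.   1. -43.  50.] jawyaw -109.5
x axis [ 0.046 -0.002 -0.999] delta tool mm [ 1.8 -0.5  1.1]
```

Request:
arm_command:
  commands: [2,0,1,0,0,0,0,0,0,0,0,0,0,0,0,0,0,0,0,0,0,0,0,0,0]

```text
clock: 20.72
tool_pos: [0.6425, 0.0166, 0.0059]
orientation: [108.1, 87.2, -1.4]
force: [0.3, -0.9, -0.4]
opening: 0.0432
```

Request:
arm_command:
  commands: [0,0,0,0,0,0,0,0,0,0,0,0,0,0,0,0,0,0,0,0,0,0,0,0,0]

```text
clock: 21.35
tool_pos: [0.6425, 0.0166, 0.006]
orientation: [108.0, 87.2, -1.6]
force: [0.7, -0.0, 0.2]
opening: 0.0224
```

```bash
cat > arc.py <<'E'
from h import *
import sys
# next steps: post moves on circle about hinge; per row angle da, tool turn ta (deg)
H=np.array([.5565,.0655]); n=int(sys.argv[1]); da=float(sys.argv[2]); ta=float(sys.argv[3])
o,t,R=tool(); go(t); p=(t-R[:,0]*.060)[:2]-H; r=np.linalg.norm(p); a=np.arctan2(p[1],p[0]); print('radius',round(r*1e3,1),'angle',round(np.degrees(a),1))
r=.095
jy=np.arctan2(R[1,2],R[0,2]); yy=np.arctan2(R[1,1],R[0,1])
for i in range(n):
    b=a-np.radians(da); d=.095*np.array([np.cos(b)-np.cos(a),np.sin(b)-np.sin(a)]); a=b
    e=np.array([d@[np.cos(yy),np.sin(yy)],d@[np.cos(jy),np.sin(jy)]])*1e3; print(e.round(1)); yy-=np.radians(ta);jy-=np.radians(ta)
E
python3 arc.py 5 8 6
```

```text
t 21.35 tcp [642.5  16.6   6. ] F [ 0.7 -0.   0.2] M [-0.11  0.27  0.01] open 22.4 q [ 20.  25. -19.   1. -43.  50.] jawyaw -109.5
x axis [ 0.048 -0.001 -0.999] delta tool mm [0. 0. 0.]
radius 96.4 angle -30.4
[-3.4 12.8]
[-3.8 12.7]
[-4.3 12.5]
[-4.7 12.4]
[-5.1 12.2]
```

Request:
arm_command:
  commands: [0,-3,13,6,0,0,-4,13,6,0,0,-4,12,6,0,0,-5,12,6,0,0,-5,12,6,0]

```text
clock: 21.98
tool_pos: [0.5953, -0.0232, 0.0058]
orientation: [140.1, 86.9, -0.2]
force: [1.8, 0.4, 2.3]
opening: 0.0225
```

```bash
python3 arc.py 5 8 6
```

```text
t 21.98 tcp [595.3 -23.2   5.8] F [1.8 0.4 2.3] M [-0.22  0.16 -0.01] open 22.5 q [ 17.  22. -26.   1. -40.  21.] jawyaw -140.3
x axis [ 0.053 -0.    -0.999] delta tool mm [0. 0. 0.]
radius 95.5 angle -68.1
[-4.9 12.3]
[-5.4 12.1]
[-5.8 11.9]
[-6.2 11.7]
[-6.6 11.5]
```

Request:
arm_command:
  commands: [0,-5,12,6,0,0,-5,12,6,0,0,-6,12,6,0,0,-6,12,6,0,0,-6,11,6,0]

```text
clock: 22.6
tool_pos: [0.535, -0.0266, 0.0057]
orientation: [169.6, 86.4, -1.5]
force: [3.7, -2.9, 0.6]
opening: 0.0229
```

```bash
python3 arc.py 5 8 6
```

```text
t 22.6 tcp [535.  -26.6   5.7] F [ 3.7 -2.9  0.6] M [-1.29 -0.51 -0.11] open 22.9 q [ 19.  17. -34.   2. -36. -12.] jawyaw -171.1
x axis [ 0.062 -0.002 -0.998] delta tool mm [0. 0. 0.]
radius 95.4 angle -105.3
[-6.3 11.7]
[-6.7 11.5]
[-7.1 11.2]
[-7.4 11. ]
[-7.8 10.7]
```

Request:
arm_command:
  commands: [0,-6,12,6,0,0,-7,12,6,0,0,-7,11,6,0]

```text
clock: 22.98
tool_pos: [0.5008, -0.0096, 0.0054]
orientation: [-173.2, 86.2, -2.9]
force: [2.7, -4.5, 4.1]
opening: 0.0228
```

```bash
python3 arc.py 4 6 4
```

```text
t 22.98 tcp [500.8  -9.6   5.4] F [ 2.7 -4.5  4.1] M [-1.48  0.09 -0.13] open 22.8 q [ 23.  14. -39.   3. -34. -35.] jawyaw 170.3
x axis [ 0.066 -0.003 -0.998] delta tool mm [0. 0. 0.]
radius 95.7 angle -128.5
[-5.2  8.5]
[-5.5  8.3]
[-5.8  8.1]
[-6.1  7.9]
```

Request:
arm_command:
  commands: [0,-5,9,4,0,0,-6,9,4,0]

```text
clock: 23.22
tool_pos: [0.4861, 0.0046, 0.0055]
orientation: [-165.3, 86.1, -3.3]
force: [2.0, -2.8, 3.0]
opening: 0.0231
```

```bash
python3 arc.py 3 6 2
```

```text
t 23.23 tcp [486.1   4.6   5.5] F [ 2.  -2.8  3. ] M [-1.03  0.04 -0.11] open 23.1 q [ 26.  12. -41.   3. -33. -46.] jawyaw 162.0
x axis [ 0.068 -0.004 -0.998] delta tool mm [0. 0. 0.]
radius 96.0 angle -140.8
[-5.8  8.1]
[-6.4  7.6]
[-6.9  7.2]
```

Request:
arm_command:
  commands: [0,-5,7,2,0,0,-5,7,2,0]

```text
clock: 23.48
tool_pos: [0.4886, 0.0195, 0.0081]
orientation: [-159.6, 85.0, -1.5]
force: [52.5, -21.8, -42.2]
opening: 0.0222
```

```bash
python3 arc.py 3 5 2
```

```text
t 23.48 tcp [488.6  19.5   8.1] F [ 52.5 -21.8 -42.2] M [ -7.07 -16.78  -0.1 ] open 22.2 q [ 28.  12. -42.   5. -32. -53.] jawyaw 158.1
x axis [ 0.088 -0.002 -0.996] delta tool mm [0. 0. 0.]
radius 86.4 angle -147.9
[-5.2  6.5]
[-5.5  6.2]
[-5.8  5.9]
```

The lever struck its end stop (force jump at about 115° total swing). Releasing.

Request:
arm_command:
  commands: [0,1,-1,0,30]

```text
clock: 23.6
tool_pos: [0.4923, 0.0191, 0.0091]
orientation: [-158.7, 84.7, -0.5]
force: [-1.3, -0.9, 0.1]
opening: 0.0253
```

```bash
python3 arc.py 1 5 2
```

```text
t 23.6 tcp [492.3  19.1   9.1] F [-1.3 -0.9  0.1] M [ 0.08  0.35 -0.02] open 25.3 q [ 27.  12. -42.   5. -32. -53.] jawyaw 158.1
x axis [ 0.092 -0.001 -0.996] delta tool mm [0. 0. 0.]
radius 83.7 angle -146.4
[-5.   6.6]
```

Request:
arm_command:
  commands: [0,0,0,0,100,0,0,0,0,100,0,0,0,0,100,0,0,0,0,100,0,0,0,0,100]

```text
clock: 24.22
tool_pos: [0.4909, 0.0188, 0.0089]
orientation: [-158.8, 84.8, -0.6]
force: [-0.6, -0.0, -0.2]
opening: 0.0704
```

Request:
arm_command:
  commands: [-60,0,0,0,100,-60,0,0,0,100,-60,0,0,0,100,0,0,0,0,100]

```text
clock: 24.72
tool_pos: [0.4736, 0.0188, 0.1929]
orientation: [-160.0, 85.0, -1.8]
force: [-0.4, 0.0, -1.2]
opening: 0.0875
```

```bash
python3 - <<'E'
from h import *
go([.5545,.114,.2]); W=snapshot('wrist'); redpos(W); print(lidpos(W,[.5505,.114,.1],zc=.097,rad=38))
S=snapshot('scene'); redpos(S); print('S',proj(S,[.48,.01,.064]))
E
```

```text
t 24.73 tcp [473.6  18.8 192.9] F [-0.4  0.  -1.2] M [ 0.15  0.2  -0.01] open 87.5 q [ 29.  -3. -28.   3. -60. -52.] jawyaw 158.1
x axis [ 0.087 -0.003 -0.996] delta tool mm [  -0.2 -118.6  -40.1]
red (264, 165, 24, 27) 276 178 13 [0.4814 0.0064 0.064 ]
((248.0, 307.5, 37.566707611083984), (211, 280, 75, 58), array([0.5514462 , 0.11298292, 0.097     ]))
red (290, 400, 60, 20) 320 419 30 [ 0.4727 -0.4521  0.064 ]
red (210, 188, 11, 19) 215 197 9 [0.4796 0.0006 0.064 ]
red (488, 157, 72, 103) 527 208 60 [ 0.9993 -0.2666  0.064 ]
red (229, 93, 28, 25) 243 107 16 [0.6349 0.2603 0.064 ]
red (354, 83, 36, 8) 372 86 18 [0.954  0.2092 0.064 ]
S (np.float64(213.65320041584533), np.float64(193.73383135991864))
```

Lever post now at (0.481,0.005), about 110° from its start; the stop reaction was 50 N tangential, so it is home. The tool has drifted 5° out of plumb, so I'll test whether a quick outward move takes that out.

Request:
arm_command:
  commands: [-4,-22,-56,0,100,-4,-22,-56,0,100,-4,-22,-56,0,100]

```text
clock: 25.2
tool_pos: [0.6487, 0.0161, 0.2106]
orientation: [-162.6, 85.8, -4.3]
force: [0.8, 1.6, 0.3]
opening: 0.0874
```

```bash
python3 - <<'E'
from h import *
go([.5545,.114,.2])
E
```

```text
t 25.2 tcp [648.7  16.1 210.6] F [0.8 1.6 0.3] M [ 0.21  0.13 -0.03] open 87.4 q [ 20.  15.  -6.   2. -66. -42.] jawyaw 158.3
x axis [ 0.074 -0.006 -0.997] delta tool mm [  3.1 -56.  124.2]
```

Request:
arm_command:
  commands: [0,0,0,0,100]

```text
clock: 25.32
tool_pos: [0.6509, 0.0157, 0.2063]
orientation: [-164.5, 86.0, -6.3]
force: [-1.0, -0.8, -1.4]
opening: 0.0879
```

```bash
python3 - <<'E'
from h import *
go([.5545,.114,.2])
E
```

```text
t 25.32 tcp [650.9  15.7 206.3] F [-1.  -0.8 -1.4] M [ 0.11  0.34 -0.  ] open 87.9 q [ 20.  15.  -6.   2. -66. -42.] jawyaw 158.2
x axis [ 0.069 -0.008 -0.998] delta tool mm [ -1.  -55.5 126.2]
```

Request:
arm_command:
  commands: [0,-5,12,0,100,0,-5,12,0,100,0,-6,13,0,100,0,-6,13,0,100,0,-6,13,0,100]

```text
clock: 25.95
tool_pos: [0.5957, 0.0679, 0.1998]
orientation: [-165.4, 86.3, -7.2]
force: [0.5, 0.6, 0.4]
opening: 0.0878
```

Request:
arm_command:
  commands: [0,-6,13,0,100,0,-6,13,0,100,0,-6,13,0,100,0,-6,13,0,100,0,-4,11,0,100]

```text
clock: 26.58
tool_pos: [0.5441, 0.1213, 0.197]
orientation: [-164.5, 86.2, -6.2]
force: [-0.4, -0.0, 0.4]
opening: 0.0875
```

```bash
python3 - <<'E'
from h import *
go([.5545,.114,.2]); W=snapshot('wrist'); print(lidpos(W,[.5505,.114,.1],zc=.097,rad=42))
E
```

```text
t 26.57 tcp [544.1 121.3 197. ] F [-0.4 -0.   0.4] M [ 0.09  0.15 -0.04] open 87.5 q [ 35.   7. -18.   3. -63. -58.] jawyaw 158.3
x axis [ 0.065 -0.007 -0.998] delta tool mm [ -2.3   2.9 -12.5]
((279.5, 190.5, 36.50352478027344), (245, 163, 65, 62), array([0.54607521, 0.11483966, 0.097     ]))
```

A fast outward move followed by a slow return does level the tool (0.087 → 0.065). Repeating at safe height.

Request:
arm_command:
  commands: [-4,-22,-56,0,100,-4,-22,-56,0,100,-4,-22,-56,0,100,0,0,0,0,100]

```text
clock: 27.12
tool_pos: [0.726, 0.1222, 0.2198]
orientation: [-165.1, 86.3, -6.6]
force: [-1.3, 0.0, -1.4]
opening: 0.0872
```

Request:
arm_command:
  commands: [0,6,15,0,100,0,6,15,0,100,0,6,15,0,100,0,6,15,0,100,0,6,15,0,100]

```text
clock: 27.75
tool_pos: [0.6357, 0.1213, 0.2137]
orientation: [-165.3, 86.5, -6.8]
force: [-0.5, 0.0, 0.1]
opening: 0.0875
```

Request:
arm_command:
  commands: [0,6,15,0,100,0,6,15,0,100,0,6,15,0,100,0,6,15,0,100,0,6,15,0,100]

```text
clock: 28.38
tool_pos: [0.542, 0.1195, 0.2112]
orientation: [-161.8, 86.3, -3.1]
force: [-0.2, -0.1, 0.3]
opening: 0.0878
```

Request:
arm_command:
  commands: [-4,-22,-56,0,100,-4,-22,-56,0,100,-4,-22,-56,0,100,0,0,0,0,100]

```text
clock: 28.88
tool_pos: [0.7142, 0.1198, 0.2376]
orientation: [-160.2, 86.3, -1.2]
force: [-0.3, -1.1, -1.8]
opening: 0.088
```

Request:
arm_command:
  commands: [0,6,15,0,100,0,6,15,0,100,0,6,15,0,100,0,6,15,0,100,0,6,15,0,100]

```text
clock: 29.5
tool_pos: [0.6213, 0.1183, 0.2336]
orientation: [-158.7, 86.2, 0.4]
force: [-0.3, 0.8, -0.0]
opening: 0.0874
```

```bash
python3 - <<'E'
from h import *
go([.5545,.114,.2])
E
```

```text
t 29.5 tcp [621.3 118.3 233.6] F [-0.3  0.8 -0. ] M [0.03 0.14 0.01] open 87.4 q [ 30.  13.  -5.   2. -69. -51.] jawyaw 159.0
x axis [ 0.066  0.    -0.998] delta tool mm [29.2 28.7 62.8]
```

The tilt holds at 3.8°, so I'll work with it: set the jaws across the tilt (yaw about −122° before the twist) so the pads stay flat on the lid.

Request:
arm_command:
  commands: [0,0,0,-10,100,0,0,0,-10,100,0,0,0,-10,100,0,0,0,-10,100,0,0,0,-10,100]

```text
clock: 30.12
tool_pos: [0.6081, 0.1178, 0.2383]
orientation: [153.5, 85.9, 4.3]
force: [0.6, 0.1, 1.1]
opening: 0.0878
```

Request:
arm_command:
  commands: [0,0,0,-10,100,0,0,0,-10,100,0,0,0,-10,100,0,0,0,0,100]

```text
clock: 30.62
tool_pos: [0.599, 0.1172, 0.2412]
orientation: [124.9, 85.7, 6.8]
force: [-0.4, 0.2, 0.2]
opening: 0.0874
```

```bash
python3 - <<'E'
from h import *
go([.550,.114,.150])
E
```

```text
t 30.62 tcp [599.  117.2 241.2] F [-0.4  0.2  0.2] M [-0.05  0.27  0.03] open 87.4 q [ 31.  10.  -8.   2. -68.  31.] jawyaw -118.0
x axis [ 0.074  0.009 -0.997] delta tool mm [ 87.3 -47.2  29.6]
```

Request:
arm_command:
  commands: [20,-12,7,0,100,20,-12,8,0,100,20,-12,8,0,100,20,-10,6,0,100,0,0,0,0,100]

```text
clock: 31.25
tool_pos: [0.5436, 0.1134, 0.1576]
orientation: [128.0, 85.5, 8.7]
force: [0.4, 0.2, 1.1]
opening: 0.087
```

```bash
python3 - <<'E'
from h import *
W=snapshot('wrist');S=snapshot('scene');D=snapshot('side')
a=[(q,*lidpos(q,[.5505,.114,.095],rad=r,zc=.097)[0][:2]) for q,r in((W,45),(S,20),(D,20))]
print(tri(a),[onz(*x,.097).round(4) for x in a]); go([.554,.114,.036])
E
```

```text
(array([0.55059969, 0.11785561, 0.08930678]), np.float64(0.007067358493773082)) [array([0.5553, 0.1166, 0.097 ]), array([0.5434, 0.1035, 0.097 ]), array([0.5455, 0.108 , 0.097 ])]
t 31.4 tcp [546.5 114.4 159.8] F [-0.1 -0.5  0.4] M [-0.02  0.22  0.05] open 88.0 q [ 33.   8. -22.   2. -56.  26.] jawyaw -119.1
x axis [ 0.082  0.013 -0.997] delta tool mm [123.9  -1.3   3.1]
```

Request:
arm_command:
  commands: [30,-1,0,0,100,30,0,0,0,100,25,0,0,0,100,15,0,0,0,100,0,0,0,0,100]

```text
clock: 32.02
tool_pos: [0.5601, 0.1187, 0.0633]
orientation: [130.4, 84.7, 11.0]
force: [0.4, 0.6, -0.2]
opening: 0.0878
```

```bash
python3 - <<'E'
from h import *
go([.556,.115,.036])
W=snapshot('wrist'); print(lidpos(W,[.5505,.114,.095],rad=70,zc=.103))
cv2.imwrite('pics/w9.png',W['frame'])
E
```

```text
t 32.02 tcp [560.1 118.7  63.3] F [ 0.4  0.6 -0.2] M [-0.03  0.23 -0.02] open 87.8 q [ 33.  14. -28.   3. -43.  25.] jawyaw -119.3
x axis [ 0.091  0.018 -0.996] delta tool mm [26.7 -3.6  6.9]
((288.0, 264.9337463378906, 69.91470336914062), (222, 204, 133, 96), array([0.55378022, 0.11251436, 0.103     ]))
```

Request:
arm_command:
  commands: [10,-2,3,0,100,10,-2,3,0,100,6,0,1,0,100,0,0,0,0,100]

```text
clock: 32.58
tool_pos: [0.5569, 0.1157, 0.0379]
orientation: [131.2, 84.4, 11.9]
force: [1.4, 0.4, -0.3]
opening: 0.0872
```

```bash
python3 - <<'E'
from h import *
go([.5565,.1155,.036])
E
```

```text
t 32.58 tcp [556.9 115.7  37.9] F [ 1.4  0.4 -0.3] M [-0.05  0.33 -0.01] open 87.2 q [ 33.  16. -30.   3. -39.  25.] jawyaw -119.2
x axis [ 0.095  0.02  -0.995] delta tool mm [ 1.8 -0.3  0.5]
```

Request:
arm_command:
  commands: [1,0,0,0,0,0,0,0,0,0,0,0,0,0,0,0,0,0,0,0,0,0,0,0,0]

```text
clock: 33.2
tool_pos: [0.5588, 0.1179, 0.0379]
orientation: [132.3, 84.2, 13.0]
force: [-0.4, -0.9, -2.2]
opening: 0.0544
```

Request:
arm_command:
  commands: [0,0,0,0,0,0,0,0,0,0,0,0,0,0,0]

```text
clock: 33.58
tool_pos: [0.5588, 0.1178, 0.0378]
orientation: [132.1, 84.2, 12.9]
force: [0.7, 1.6, -0.7]
opening: 0.0544
```

```bash
python3 - <<'E'
from h import *
go([.5565,.1155,.036])
E
```

```text
t 33.58 tcp [558.8 117.8  37.8] F [ 0.7  1.6 -0.7] M [0.26 0.3  0.18] open 54.4 q [ 33.  16. -30.   3. -39.  25.] jawyaw -119.1
x axis [ 0.099  0.023 -0.995] delta tool mm [ 1.6 -1.   3.3]
```

Lid gripped at 54.4 mm. Twisting anticlockwise.

Request:
arm_command:
  commands: [0,0,0,-5,0,0,0,0,-7,0,0,0,0,-7,0]

```text
clock: 33.95
tool_pos: [0.5593, 0.1183, 0.0391]
orientation: [113.7, 84.1, 13.7]
force: [5.3, -1.7, -5.2]
opening: 0.0543
```

```bash
python3 - <<'E'
from h import *
go([.5565,.1155,.036])
E
```

```text
t 33.95 tcp [559.3 118.3  39.1] F [ 5.3 -1.7 -5.2] M [-0.74 -1.17 -0.57] open 54.3 q [ 33.  16. -30.   3. -39.  45.] jawyaw -99.9
x axis [ 0.1    0.024 -0.995] delta tool mm [ 2.7 -2.5  3.3]
```

Request:
arm_command:
  commands: [0,0,0,-7,0,0,0,0,-7,0,0,0,0,-7,0,0,0,0,-7,0]

```text
clock: 34.45
tool_pos: [0.5612, 0.1198, 0.0407]
orientation: [86.9, 83.8, 15.5]
force: [-0.3, 3.4, -1.9]
opening: 0.0542
```

```bash
python3 - <<'E'
from h import *
go([.5565,.1155,.036])
E
```

```text
t 34.45 tcp [561.2 119.8  40.7] F [-0.3  3.4 -1.9] M [ 1.51  0.61 -0.61] open 54.2 q [ 33.  15. -30.   3. -39.  73.] jawyaw -71.4
x axis [ 0.105  0.029 -0.994] delta tool mm [ 4.1 -6.3  2.6]
```

Request:
arm_command:
  commands: [0,0,0,-7,0,0,0,0,-7,0,0,0,0,0,0]

```text
clock: 34.83
tool_pos: [0.5606, 0.121, 0.0415]
orientation: [73.8, 83.7, 16.8]
force: [-0.6, 0.7, -2.4]
opening: 0.0538
```

```bash
python3 - <<'E'
from h import *
go([.5565,.1155,.036])
W=snapshot('wrist');S=snapshot('scene');D=snapshot('side')
o=np.zeros((600,800,3),np.uint8)
cv2.imwrite('pics/tw.png',W['frame'])
for n,q in(('W',W),('S',S)):
    f=q['frame']; hsv=cv2.cvtColor(f,cv2.COLOR_BGR2HSV); br=cv2.inRange(hsv,(0,0,140),(180,70,255))
    u,v=proj(q,[.5505,.1146,.105]); print(n,u,v)
    for a in range(0,360,15):
        p=[.5505+.021*np.cos(np.radians(a)),.1146+.021*np.sin(np.radians(a)),.105]; x,y=map(int,proj(q,p)); 
        if 0<=y<419: print(a,f[y,x].tolist(),end=' ')
    print()
E
```

```text
t 34.83 tcp [560.6 121.   41.5] F [-0.6  0.7 -2.4] M [-0.1   0.67  0.18] open 53.8 q [ 33.  15. -30.   3. -39.  88.] jawyaw -57.1
x axis [ 0.105  0.031 -0.994] delta tool mm [ 4.8 -7.   2.2]
W 281.2127576702562 299.83487394970285
0 [32, 34, 36] 15 [32, 33, 35] 30 [35, 34, 36] 45 [33, 34, 33] 60 [33, 34, 34] 75 [44, 44, 46] 90 [216, 224, 228] 105 [59, 60, 60] 120 [100, 102, 102] 135 [105, 108, 107] 150 [27, 27, 27] 165 [24, 24, 24] 180 [26, 27, 26] 195 [26, 24, 26] 210 [24, 22, 23] 225 [26, 24, 25] 240 [25, 25, 24] 255 [26, 25, 26] 270 [25, 23, 25] 285 [104, 106, 106] 300 [77, 79, 78] 315 [77, 78, 78] 330 [30, 31, 31] 345 [33, 35, 36] 
S 228.12976998651854 136.8968239428925
0 [11, 13, 9] 15 [16, 13, 13] 30 [19, 17, 18] 45 [14, 13, 14] 60 [7, 9, 5] 75 [10, 10, 6] 90 [17, 14, 11] 105 [5, 7, 6] 120 [13, 12, 12] 135 [9, 1, 3] 150 [0, 0, 0] 165 [6, 4, 5] 180 [6, 7, 5] 195 [0, 0, 0] 210 [0, 0, 0] 225 [3, 7, 8] 240 [18, 14, 12] 255 [8, 7, 13] 270 [4, 4, 4] 285 [10, 12, 12] 300 [18, 14, 18] 315 [33, 36, 40] 330 [13, 15, 13] 345 [16, 26, 32]
```

```bash
python3 - <<'E'
from h import *
f=cv2.imread('pics/tw.png'); W=snapshot('wrist'); hsv=cv2.cvtColor(f,cv2.COLOR_BGR2HSV); br=cv2.inRange(hsv,(0,0,140),(180,70,255))
n,l,st,ce=cv2.connectedComponentsWithStats(br)
for i in range(1,n):
    if 15<st[i,4]<600 and abs(ce[i][0]-281)<90 and 200<ce[i][1]<400:
        ys,xs=np.nonzero(l==i); q=np.c_[xs,ys].astype(float); P=np.array([onz(W,*p,.105)[:2] for p in q]); d=np.linalg.svd(P-P.mean(0))[2][0]
        print(st[i],ce[i].round(),P.mean(0).round(4),'line angle',np.degrees(np.arctan2(d[1],d[0])).round(1),'from centre',np.degrees(np.arctan2(*(P.mean(0)-[.5505,.1146])[::-1])).round(1))
go([0,0,0])
E
```

```text
[220 201  14  14 130] [227. 208.] [0.573  0.1558] line angle -161.4 from centre 61.3
[237 208  66  30 560] [271. 220.] [0.5785 0.1374] line angle 131.9 from centre 39.2
[225 266  22  15 107] [235. 273.] [0.5506 0.138 ] line angle -90.7 from centre 89.9
[336 316  19  31 271] [342. 335.] [0.5509 0.0822] line angle -125.3 from centre -89.3
t 35.02 tcp [560.8 120.9  41.4] F [-3.3  1.9  0.5] M [0.67 1.39 0.26] open 54.0 q [ 33.  15. -30.   3. -39.  88.] jawyaw -57.2
x axis [ 0.105  0.031 -0.994] delta tool mm [ -21.4 -537.8 -203.1]
```

```bash
python3 - <<'E'
from h import *
W=cv2.imread('pics/tw.png')
o=np.zeros((560,800,3),np.uint8)
o[:280,:]=cv2.resize(W[200:340,80:480],(800,280),interpolation=cv2.INTER_CUBIC)
S=snapshot('scene')['frame'];D=snapshot('side')['frame']
o[280:,:280]=cv2.resize(S[100:220,170:290],(280,280));o[280:,290:570]=cv2.resize(D[120:240,170:290],(280,280))
cv2.imwrite('pics/last.png',o)
E
```

```text
(no output)
```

View pics/last.png

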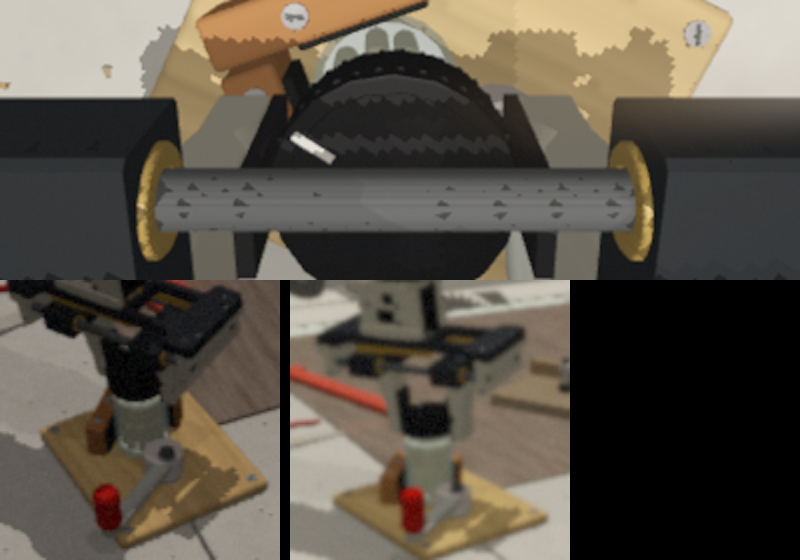

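The clamped lever lies home, pointing near-left (crop 105,507). The pointer is seen at wrist crop (312,148). Comparing with its pre-twist angle from the earlier frame w9.

```bash
python3 - <<'E'
from h import *
W=snapshot('wrist'); o,t,R=tool(); T=np.eye(4);T[:3,:3]=R;T[:3,3]=t
C=np.array(W['world_to_cam'])@T
T9=np.eye(4);T9[:3,:3]=Ro.from_euler('xyz',[130.4,84.7,11.0],degrees=True).as_matrix();T9[:3,3]=[.5601,.1187,.0633]
q=dict(W); q['world_to_cam']=C@np.linalg.inv(T9); f=cv2.imread('pics/w9.png')
hsv=cv2.cvtColor(f,cv2.COLOR_BGR2HSV); br=cv2.inRange(hsv,(0,0,140),(180,70,255))
n,l,st,ce=cv2.connectedComponentsWithStats(br); print('lid centre px',proj(q,[.5505,.1146,.103]))
for i in range(1,n):
    if 15<st[i,4]<900:
        ys,xs=np.nonzero(l==i); P=np.array([onz(q,float(x),float(y),.103)[:2] for x,y in zip(xs,ys)]); m=P.mean(0)-[.5505,.1146]
        if np.linalg.norm(m)<.045:
            d=np.linalg.svd(P-P.mean(0))[2][0]; print(st[i],ce[i].round(),'r',np.linalg.norm(m).round(4),'line',np.degrees(np.arctan2(d[1],d[0])).round(1),'pos',np.degrees(np.arctan2(m[1],m[0])).round(1))
go([0,0,0])
E
```

```text
lid centre px (np.float64(288.65809035637557), np.float64(271.35281857549995))
[230 207  13  11  77] [236. 212.] r 0.0401 line 167.5 pos 11.2
[238 249  18  12  65] [246. 254.] r 0.023 line -149.1 pos 38.7
[225 251   4   6  16] [227. 253.] r 0.0326 line 147.8 pos 44.7
[191 260  26  24 446] [202. 274.] r 0.0444 line -162.0 pos 63.8
[267 324  13  12 103] [273. 330.] r 0.0339 line -101.2 pos 137.1
t 35.17 tcp [560.8 120.9  41.4] F [-3.3  2.1  1.4] M [0.72 1.56 0.31] open 53.5 q [ 33.  15. -30.   3. -39.  88.] jawyaw -57.2
x axis [ 0.105  0.031 -0.994] delta tool mm [ -21.4 -537.7 -203.3]
```

Request:
arm_command:
  commands: [0,0,0,-7,0,0,0,0,-2,0]

```text
clock: 35.42
tool_pos: [0.5606, 0.1218, 0.0418]
orientation: [65.3, 83.7, 17.4]
force: [-5.4, 4.2, 3.9]
opening: 0.054
```

```bash
python3 - <<'E'
from h import *
o,t,R=tool(); go(t+[0,0,.01])
W=snapshot('wrist'); hsv=cv2.cvtColor(W['frame'],cv2.COLOR_BGR2HSV); br=cv2.inRange(hsv,(0,0,140),(180,70,255))
n,l,st,ce=cv2.connectedComponentsWithStats(br)
for i in range(1,n):
    if 15<st[i,4]<900:
        ys,xs=np.nonzero(l==i); P=np.array([onz(W,float(x),float(y),.105)[:2] for x,y in zip(xs,ys)]); m=P.mean(0)-[.5505,.1146]
        if np.linalg.norm(m)<.03:
            d=np.linalg.svd(P-P.mean(0))[2][0]; print(st[i],'r',np.linalg.norm(m).round(4),'line',np.degrees(np.arctan2(d[1],d[0])).round(1),'pos',np.degrees(np.arctan2(m[1],m[0])).round(1))
E
```

```text
t 35.42 tcp [560.6 121.8  41.8] F [-5.4  4.2  3.9] M [1.23 2.08 0.06] open 54.0 q [ 33.  15. -30.   3. -39.  97.] jawyaw -48.1
x axis [ 0.105  0.033 -0.994] delta tool mm [-9.9  1.   0.5]
[225 266  22  15 105] r 0.0237 line -81.9 pos 97.9
[320 316  22  31 377] r 0.0285 line -162.5 pos -84.2
```

Pointer now at 98° against about 35° before: roughly 63° turned, torque gone. Lifting straight up.

Request:
arm_command:
  commands: [-4,0,0,0,0,-5,1,0,0,0]

```text
clock: 35.72
tool_pos: [0.5602, 0.1215, 0.0508]
orientation: [65.0, 83.8, 17.0]
force: [-0.3, -0.1, -0.5]
opening: 0.0541
```

```bash
python3 - <<'E'
from h import *
o,t,R=tool(); go(t+[0,0,.01])
E
```

```text
t 35.73 tcp [560.2 121.5  50.8] F [-0.3 -0.1 -0.5] M [-0.13  0.22  0.03] open 54.1 q [ 33.  15. -29.   3. -40.  97.] jawyaw -48.1
x axis [ 0.104  0.032 -0.994] delta tool mm [-9.9  1.   0.5]
```

Request:
arm_command:
  commands: [-5,1,0,0,0,-4,0,0,0,0,0,0,0,0,0]

```text
clock: 36.1
tool_pos: [0.5611, 0.122, 0.0615]
orientation: [65.0, 83.6, 17.0]
force: [-0.1, 0.5, -0.3]
opening: 0.0538
```

```bash
python3 - <<'E'
from h import *
o,t,R=tool(); go(t+[0,0,.01])
S=snapshot('scene');D=snapshot('side');W=snapshot('wrist')
# lid lower-edge tilt in side & scene: dark lid mask orientation
for n,q in(('S',S),('D',D)):
    f=q['frame']; cv2.imwrite(f'pics/end{n}.png',f); redpos(q)
    u,v=proj(q,[.5505,.1146,.115]); h=cv2.cvtColor(f,cv2.COLOR_BGR2GRAY); m=cv2.inRange(h,0,45); k=np.zeros_like(m); cv2.circle(k,(int(u),int(v)),18,255,-1); m&=k
    ys,xs=np.nonzero(m); 
    low=[(x,ys[xs==x].max()) for x in np.unique(xs) if (xs==x).sum()>3]; print(n,round(u),round(v),low)
E
```

```text
t 36.1 tcp [561.1 122.   61.5] F [-0.1  0.5 -0.3] M [-0.17  0.32  0.02] open 53.8 q [ 33.  14. -29.   3. -41.  97.] jawyaw -48.1
x axis [ 0.106  0.032 -0.994] delta tool mm [-9.9  1.   0.5]
red (290, 400, 60, 20) 320 419 30 [ 0.4727 -0.4521  0.064 ]
red (210, 188, 11, 12) 215 193 6 [0.4835 0.01   0.064 ]
red (488, 157, 72, 103) 527 208 60 [ 0.9993 -0.2666  0.064 ]
red (354, 83, 36, 8) 372 86 18 [0.954  0.2092 0.064 ]
red (176, 53, 14, 15) 182 60 8 [0.5648 0.5272 0.064 ]
S 228 133 [(np.int64(213), np.int64(127)), (np.int64(214), np.int64(132)), (np.int64(215), np.int64(138)), (np.int64(216), np.int64(140)), (np.int64(217), np.int64(140)), (np.int64(218), np.int64(141)), (np.int64(219), np.int64(141)), (np.int64(220), np.int64(142)), (np.int64(221), np.int64(142)), (np.int64(222), np.int64(142)), (np.int64(223), np.int64(143)), (np.int64(224), np.int64(143)), (np.int64(225), np.int64(143)), (np.int64(226), np.int64(143)), (np.int64(227), np.int64(143)), (np.int64(228), np.int64(143)), (np.int64(229), np.int64(143)), (np.int64(230), np.int64(143)), (np.int64(231), np.int64(143)), (np.in
[... 751 characters left out ...]
.int64(218), np.int64(177)), (np.int64(219), np.int64(177)), (np.int64(220), np.int64(177)), (np.int64(221), np.int64(177)), (np.int64(222), np.int64(178)), (np.int64(223), np.int64(178)), (np.int64(224), np.int64(178)), (np.int64(225), np.int64(178)), (np.int64(226), np.int64(178)), (np.int64(227), np.int64(178)), (np.int64(228), np.int64(178)), (np.int64(229), np.int64(178)), (np.int64(230), np.int64(178)), (np.int64(231), np.int64(177)), (np.int64(232), np.int64(177)), (np.int64(233), np.int64(177)), (np.int64(234), np.int64(177)), (np.int64(235), np.int64(176)), (np.int64(236), np.int64(176)), (np.int64(237), np.int64(176)), (np.int64(238), np.int64(175)), (np.int64(239), np.int64(175))]
```

```bash
python3 - <<'E'
from h import *
S=snapshot('scene');D=snapshot('side'); o,t,R=tool(); go(t)
th=np.linspace(0,2*np.pi,240)
def slope(q,tx,ty,lo,hi,c):
    P=np.array([proj(q,[c[0]+.0275*np.cos(a),c[1]+.0275*np.sin(a),c[2]+.0275*(np.cos(a)*tx+np.sin(a)*ty)]) for a in th]); P=P[P[:,1]>np.median(P[:,1])]
    m=(P[:,0]>lo)&(P[:,0]<hi); return np.polyfit(P[m,0],P[m,1],1)[0]
def obs(q,z,lo,hi):
    h=cv2.cvtColor(q['frame'],cv2.COLOR_BGR2GRAY); m=cv2.inRange(h,0,45); u,v=proj(q,[.5505,.1146,z]); k=np.zeros_like(m); cv2.circle(k,(int(u),int(v)),18,255,-1); m&=k
    return np.polyfit(range(lo,hi+1),[np.nonzero(m[:,x])[0].max() for x in range(lo,hi+1)],1)[0]
for n,q,lo,hi in(('D',D,218,238),('S',S,217,239)):
    c=[.5505,.1146,.1035]; b=slope(q,0,0,lo,hi,c)
    print(n,'obs slope',obs(q,.115,lo,hi).round(3),'level',b.round(3),'d/dtx per deg',(slope(q,.0175,0,lo,hi,c)-b).round(4),'ty',(slope(q,0,.0175,lo,hi,c)-b).round(4),'ellipse cx',proj(q,c)[0].round(1))
E
```

```text
t 36.35 tcp [560.7 121.8  60.7] F [ 0.8  0.3 -0.7] M [-0.17  0.34 -0.02] open 54.3 q [ 33.  14. -29.   3. -41.  97.] jawyaw -48.1
x axis [ 0.105  0.032 -0.994] delta tool mm [0. 0. 0.]
D obs slope -0.099 level 0.024 d/dtx per deg -0.0137 ty 0.0094 ellipse cx 229.1
S obs slope -0.084 level -0.041 d/dtx per deg -0.013 ty 0.0049 ellipse cx 228.2
```

```bash
cat > tilt.py <<'E'
from h import *
def arc(f,u,v,z,lim):
    h=cv2.cvtColor(f,cv2.COLOR_BGR2GRAY); m=cv2.inRange(h,0,lim); k=np.zeros_like(m); cv2.circle(k,(int(u),int(v)),18,255,-1); m&=k
    m=cv2.morphologyEx(m,cv2.MORPH_OPEN,np.ones((3,3)))
    xs=np.nonzero(m.sum(0))[0]; c=(xs.min()+xs.max())/2; X=np.arange(int(c)-8,int(c)+10)
    # subpixel: lowest crossing of threshold along each column
    Y=[]
    for x in X:
        y=np.nonzero(m[:,x])[0].max(); a,b=float(h[y,x]),float(h[y+1,x]); Y.append(y+(lim-a)/max(b-a,1))
    p=np.polyfit(X-c,Y,2); return (xs.min(),xs.max()),p.round(4)
S=snapshot('scene');D=snapshot('side')
b=cv2.imread('pics/chk6.png'); bd=S['frame'].copy()*0; bs=bd.copy(); bd[120:240,180:300]=cv2.resize(b[:300,:300],(120,120),interpolation=cv2.INTER_AREA); bs[90:210,180:300]=cv2.resize(b[300:,:300],(120,120),interpolation=cv2.INTER_AREA)
for L in(40,50):
    for n,q,f,dz in(('D',D,bd,.007),('S',S,bs,.007)):
        print(L,n,'base',arc(f,*proj(q,[.5505,.113,.092]),0,L),'now',arc(q['frame'],*proj(q,[.5505,.1146,.115]),0,L))
o,t,R=tool(); go(t)
E
python3 tilt.py
```

```text
40 D base ((np.int64(219), np.int64(241)), array([-1.840000e-02, -1.020000e-02,  1.879904e+02])) now ((np.int64(215), np.int64(239)), array([-1.560000e-02, -4.530000e-02,  1.784282e+02]))
40 S base ((np.int64(217), np.int64(243)), array([-2.580000e-02, -3.410000e-02,  1.534621e+02])) now ((np.int64(213), np.int64(243)), array([-3.010000e-02, -8.030000e-02,  1.437666e+02]))
50 D base ((np.int64(219), np.int64(241)), array([-1.810000e-02, -1.060000e-02,  1.882481e+02])) now ((np.int64(215), np.int64(239)), array([-1.540000e-02, -4.940000e-02,  1.787248e+02]))
50 S base ((np.int64(216), np.int64(243)), array([-2.450000e-02, -1.390000e-02,  1.536223e+02])) now ((np.int64(212), np.int64(243)), array([-3.210000e-02, -4.440000e-02,  1.440149e+02]))
t 36.45 tcp [560.7 121.8  60.8] F [-0.3 -0.8 -0.4] M [-0.19  0.33  0.03] open 53.8 q [ 33.  14. -29.   3. -41.  97.] jawyaw -48.1
x axis [ 0.105  0.032 -0.994] delta tool mm [0. 0. 0.]
```

```bash
python3 - <<'E'
from h import *
print(np.round(get_obs()['qvel'],2)); print(close_job())
E
```

```text
[ 0.05  0.04 -0.08 -0.01 -0.05 -0.04]
the job is handed in; nothing more can be done
None
```

The job is handed in at about 36.5 s. The jar is clamped in the jig, and the lid has been twisted free and lifted off. It is held still, by my estimate about 7 mm above the open mouth.

**What I did**
- Two grasps closed on air above the lid and left the jar standing. Camera views showed the fingertips sitting about 40 mm above the reported tool position, so I aimed lower by that much from then on.
- I carried the jar by its tight lid, stood it upright between the V and the cam, and swung the red lever until it met its end stop.
- I re-gripped the lid and turned it anticlockwise until the torque vanished. I then lifted it straight up about 22 mm.

**What the last checks showed**
- **Lever:** it swung about 110°, and the stop pushed back with about 50 N. The red post was still in the same place after the lid came off.
- **Twist:** the white pointer moved about 63°, from roughly 35° to 98°. The gripper turned 71°, so the pads slipped a little; both are under a quarter turn.
- **Lift:** the force reading matched only the lid's weight, and the arm was at rest when I handed in.

**What was off**
- **Tool tilt:** the tool drifted about 6° out of plumb, and I could not fully correct it.
- **Lid level:** from the side and scene views I estimate the lid is 2–3° off level. The calibrated edge check was ill-conditioned and gave higher values, up to about 9° from the side view. I relied on comparing against the lid when it was still tight.
- **End-stop push:** the wrist force reached about 70 N when the lever hit its stop, under the 120 N limit.
- **Bench:** I did not re-measure the other things on the bench at the end; no move was aimed at them.

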